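Move three masks on through the painter's stations

TASK

Move the three little masks on to their next stations: the round moon mask to the turntable for painting, the cat mask to the grey cushion for gilding, and the beaked mask to the drying rack. Each station has room for one and all three are taken, so the empty cork mat is there to use on the way. Leave each mask standing upright on its wooden block, the block in the middle of its station, never tip one over, and leave the brush pot, the jar and the bottle where they are.

Things in the scene. Friction and masses are not known exactly. Their poses are not given: they have to be found in the camera images.
- moon_center (a point): Moon mask: white gold-rimmed mask (48 mm across, 20 mm high, forehead to +x) fixed face up on a light wood block 64 mm long (x), 50 mm wide (y), 30 mm high; 50 mm high in all, 0.12 kg. Grip the block across y. Point on its axis, 25 mm above its underside; z up. This one is a plain round face, with nothing sticking out.
- cat_center (a point): Cat mask: white gold-rimmed mask (48 mm across, 20 mm high, forehead to +x) fixed face up on a light wood block 64 mm long (x), 50 mm wide (y), 30 mm high; 50 mm high in all, 0.12 kg. Grip the block across y. Point on its axis, 25 mm above its underside; z up. This one has two pointed ears, which reach to 45 mm from the axis on the +x side.
- beak_center (a point): Beaked mask: white gold-rimmed mask (48 mm across, 20 mm high, forehead to +x) fixed face up on a light wood block 64 mm long (x), 50 mm wide (y), 30 mm high; 50 mm high in all, 0.12 kg. Grip the block across y. Point on its axis, 25 mm above its underside; z up. This one has one long pointed beak, which reaches to 54 mm from the axis on the -x side, 44 mm up, past the block's end.
- turntable_top (a point): Turntable: round dark wooden disc, 112 mm across, on a steel foot; fixed, it does not turn. Point: middle of its flat top, 30 mm above the bench; z up.
- cushion_top (a point): Gilder's cushion: flat firm grey pad on a dark board, 100 mm (x) by 135 mm (y), fixed. Point: middle of its flat top, 25 mm above the bench; z up.
- rack_top (a point): Drying rack: square steel rack with thin parallel bars, 112 by 112 mm, fixed. Point: middle of its flat top, 25 mm above the bench; z up.
- mat_top (a point): Cork mat: flat square, 110 by 110 mm, 6 mm thick, fixed, empty at the start: the free spot. Point: middle of its top, 6 mm above the bench; z up.
- brush_pot_center (a point): Bystander: terracotta pot 76 mm across, 100 mm high, with brushes standing up to 200 mm above the bench. Point on its axis, 50 mm up.
- jar_center (a point): Bystander: round glass jar with a steel lid, 54 mm across, 62 mm high. Point on its axis, 31 mm up.
- varnish_center (a point): Bystander: amber glass bottle, 48 mm across, 110 mm high. Point on its axis, 55 mm up.
Not all that is in view belongs to the job. Leave any black or purple look-alike of the part that bears moon_center alone.

How it is judged (in metres and radians):
At the end, for the whole second after the job is handed in: The moon mask's block stands on the turntable, the cat's on the cushion and the beaked one's on the drying rack, each within 15 mm (horizontally) of the middle, resting on its top (height within 7 mm), upright within 0.15 rad, released and at rest (horizontal distance between moon_center and turntable_top below 0.015 m and z of moon_center in the frame of turntable_top between 0.018 and 0.032 m and angle between each of moon_center, cat_center, beak_center's own z axis and vertical below 0.15 rad and linear speed of each of moon, cat, beak below 0.02 m/s and angular speed of each of moon, cat, beak below 0.2 rad/s and horizontal distance between cat_center and cushion_top below 0.015 m and z of cat_center in the frame of cushion_top between 0.018 and 0.032 m and horizontal distance between beak_center and rack_top below 0.015 m and z of beak_center in the frame of rack_top between 0.018 and 0.032 m); the robot touches nothing.
It fails at once if a mask block is tipped over (leaning more than 40 degrees) (angle between any of moon_center, cat_center, beak_center's own z axis and vertical above 0.7 rad).
It fails at once if the brush pot, jar or bottle is shifted by more than 20 mm (distance of any of brush_pot_center, jar_center, varnish_center from where it was at the start of the episode above 0.02 m).
It also fails if it takes over 99 s, if anything falls off the work surface, if the arm or the gripper's body presses on something with over 40 N, if the wrist force passes 120 N, or if a joint passes its speed limit or range.

ROBOT

A 6-joint arm with a two-finger parallel gripper is mounted at the origin on the work surface. World frame = base frame: x ahead of the robot, y to its left, z up, the work surface at z = 0. Lengths are in m, angles in degrees, forces in N, time in s.
With the tool pointing down it reaches from about 0.35 to 0.875 m from the base axis. Payload 4.2 kg.
Tool frame: the origin (TCP) lies midway between the tips of the shut fingers; the grasp point (between the pads) lies 19 mm behind it (hold_point_z is the z of the grasp point in the tool frame, in m); z points along the fingers, y is the direction in which the jaws open and shut (so a half turn about z gives the same grasp; the last joint's range is limited). The gripper opens to 87 mm and grips with 3 to 60 N. Pads are 19 mm wide; open, the fingers measure 117 mm over their backs; the gripper's body (75 mm by 190 mm) begins 51 mm behind the grasp point.
Start: joints at [-49.297, 22.042, 0.453, 0, -68.411, -14.817], TCP at [0.273, -0.562, 0.223] pointing down, gripper open.
Joint ranges: [-179.83, 179.83], [-69.29, 118.12], [-61.27, 80.66], [-181.25, 117.63], [-171.15, -9.14], [-177.46, 177.46]. Speed limits (degrees/s): [159.86, 159.86, 180, 180, 180, 180].

INTERFACE

Orientations are given as a 3x3 rotation matrix whose columns are the frame's x, y, z axes.
In Python, from station import * gives the robot as it stands. The module is installed in compiled form; this text tells all that it offers.
- The arm moves only by the tool jog_arm, never from a script. Its argument "moves" is a list of rows, each a list of 7 numbers: the closure, from -1 (fully open) to 1 (shut), then the shift along the tool's x, y, z in m, then the turn, a rotation vector about the tool's x, y, z in rad. In form: [[gripper, x, y, z, wx, wy, wz], ...]. A call has exactly 10 rows; each row is the pose to reach, as a shift and turn from the pose commanded when the call began, along the tool's axes at that moment; what a row does not reach only later rows make up. A row lasts 1/12 s, in which the tool goes at most 41.7 mm and 7.16 degrees, less where a joint would pass 70% of its speed; a pose out of reach is approached as far as the arm can. A call with a gripper value outside its range is refused whole. The fingers move at their own pace and stop on an object; the grip force is fixed at half the most. Time passes only in rows, so rows that repeat a pose let the fingers close, or fill a call up. It gives the time, the measured TCP pose, the force and the opening at its end, in the units of the state.
- sense(): the state, without advancing time (a new reading comes with each control period).
- capture(name): name is "side" or "top"; returns a dict with "frame" (384x512x3 uint8, red, green, blue), "fov_y" (degrees; the focal length in pixels is half the picture's height over the tangent of half this angle, whatever the lens; pixels are square), "cx", "cy" (the principal point, pixels), "k1" (the pictures are not rectified: a ray, as slopes to the right and down, at radius r is drawn at 1 + k1 r^2 times it, then the intrinsics apply), "world_from_camera" (4x4, takes a point from camera to world coordinates). Camera axes: x right, y down, z forward; pixel columns grow to the right and rows downward; lengths in m; the calibration is good to about 2 mm. A picture is of the moment at which its call begins. There is no depth.
- finish_job(): hands the job in, once; it reports no verdict.
The state is a dict: "time_s": time; "joints": joint angles; "joint_velocities": joint speeds; "effort": joint torques, N m; "tcp_pos": TCP position; "ee_rot": TCP orientation; "wrist_force": force on the tool from outside, world axes, zero at the start; "moment": the same for the moment, N m; "gripper_width": opening from 0.0 (shut) to 1.0 (fully open).
Only numpy, scipy, OpenCV 4.12 (cv2) and the standard library are available. Lean on these libraries where they do the work, as an engineer would, in place of code of your own. Each camera call takes 0.05 s, during which the arm holds its last target.

## Working session

There is one attempt and no reset: what is moved stays moved. The work goes in short steps, Python scripts to look and compute and a tool call to move; the robot and the scene stay as the last step left them, time stands still between calls to the robot, and variables do not carry over. Pictures are saved under pics/ and viewed, and the job is handed in when it is done.

Besides the shell and the picture viewer there is one more tool, called after ">>>" as name([rows], argument=value, ...), one row to a line, values as JSON. jog_arm: Moves the arm, as the interface text tells. Its arguments: {"type":"object","properties":{"moves":{"type":"array"}},"required":["moves"]}

```bash
mkdir -p pics; python3 - <<'E'
from station import *
import cv2,json,numpy as np
s=sense(); print(s)
for n in("side","top"):
    c=capture(n); f=c.pop("frame"); cv2.imwrite(f"pics/{n}0.png",f[:,:,::-1]); np.save(f"pics/{n}0.npy",f)
    print(n,{k:(np.round(v,4).tolist() if hasattr(v,'tolist') else v) for k,v in c.items()})
E
```

```text
{'time_s': 0.0, 'joints': array([-4.92979784e+01,  2.20862718e+01,  3.78975376e-01, -2.83761401e-02,
       -6.84090871e+01, -1.48180748e+01]), 'joint_velocities': array([ 0.06904089, -0.07244048, -0.08784872, -0.09093475, -0.01658548,
       -0.0129003 ]), 'effort': array([-8.45777413e-04, -3.90664315e+01,  1.87411237e+01,  4.21993867e+00,
        1.10043623e-02, -2.21236323e-04]), 'tcp_pos': array([ 0.27260975, -0.561744  ,  0.22150298]), 'ee_rot': array([[-8.99759838e-01, -4.36384328e-01, -9.75501277e-04],
       [-4.36385412e-01,  8.99757960e-01,  1.84020787e-03],
       [ 7.46771620e-05,  2.08143966e-03, -9.99997831e-01]]), 'wrist_force': array([-0.51318853,  0.25020816, -0.14250114]), 'moment': array([ 0.01118221, -0.00507117,  0.02184886]), 'gripper_width': 1.0059656078936308}
side {'fov_y': 43.634026585624994, 'cx': 265.3175362857495, 'cy': 195.90989229948758, 'k1': -0.20751864295510097, 'world_from_camera': [[-0.961, -0.2046, 0.1862, 0.3473], [-0.2766, 0.6934, -0.6654, 0.7278], [0.007, -0.6909, -0.7229, 0.8973], [0.0, 0.0, 0.0, 1.0]]}
top {'fov_y': 53.538478617710865, 'cx': 259.87165455111955, 'cy': 190.97926154790264, 'k1': -0.06354357508261325, 'world_from_camera': [[0.025, -0.9811, 0.192, 0.3708], [-0.9995, -0.0207, 0.0242, -0.0447], [-0.0197, -0.1925, -0.9811, 1.0022], [0.0, 0.0, 0.0, 1.0]]}
```

View pics/top0.png

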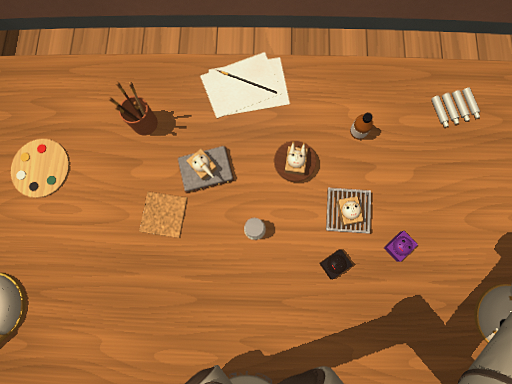

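View pics/side0.png

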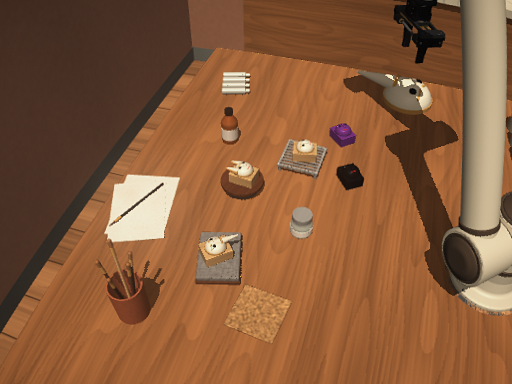

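```bash
python3 - <<'E'
import cv2,numpy as np
t=cv2.imread("pics/top0.png"); s=cv2.imread("pics/side0.png")
def crop(im,x0,y0,w,h,k,n):
    o=cv2.resize(im[y0:y0+h,x0:x0+w],None,fx=k,fy=k,interpolation=cv2.INTER_CUBIC)
    for x in range((x0+9)//10*10,x0+w,10): cv2.putText(o,str(x),(int((x-x0+.5)*k),8),0,.3,(0,255,255),1); cv2.line(o,(int((x-x0+.5)*k),10),(int((x-x0+.5)*k),14),(0,255,255),1)
    for y in range((y0+9)//10*10,y0+h,10): cv2.putText(o,str(y),(0,int((y-y0+.5)*k)+3),0,.3,(0,255,255),1)
    cv2.imwrite(f"pics/{n}.png",o)
crop(t,135,135,115,110,6.5,"tA"); crop(t,265,130,115,110,6.5,"tB")
crop(s,190,220,110,125,4.7,"sA"); crop(s,215,130,115,75,6.5,"sB")
E
```

```text
(no output)
```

View pics/tA.png

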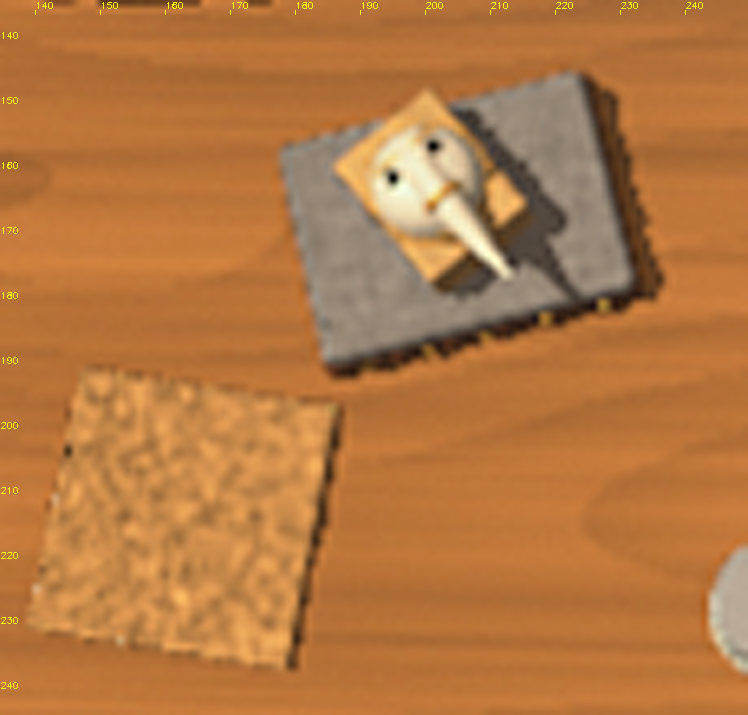

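View pics/tB.png

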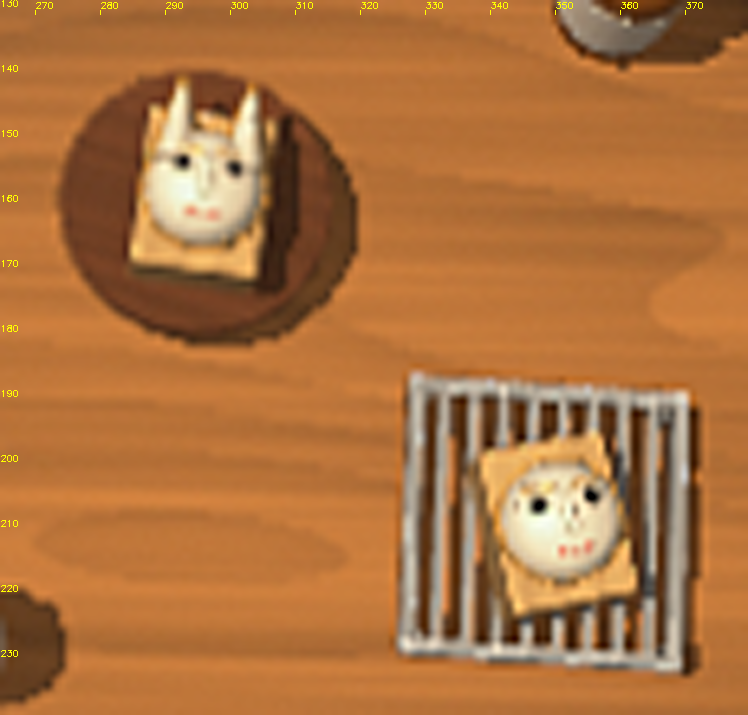

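View pics/sA.png

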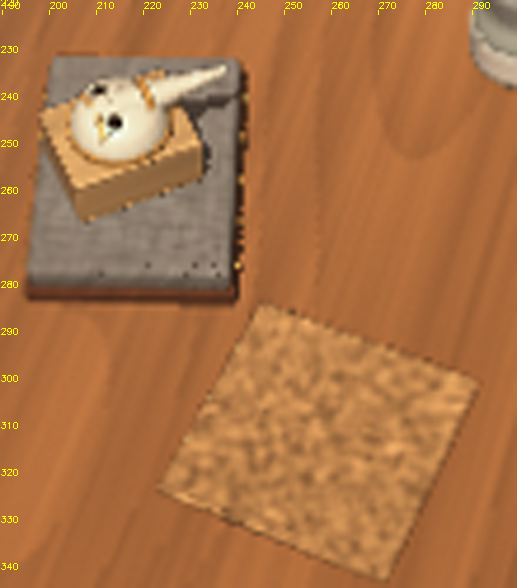

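View pics/sB.png

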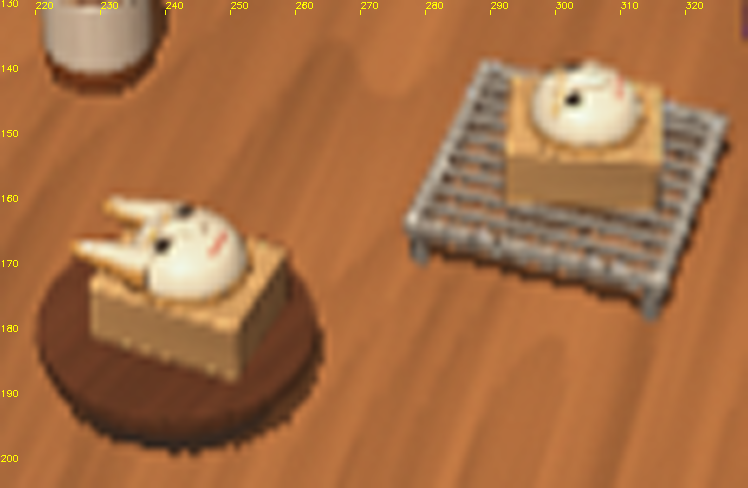

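```bash
cat > h.py <<'E'
import numpy as np, cv2
from scipy.optimize import least_squares
W=dict(top=dict(fov=53.538478617710865,cx=259.87165455111955,cy=190.97926154790264,k1=-0.06354357508261325),
       side=dict(fov=43.634026585624994,cx=265.3175362857495,cy=195.90989229948758,k1=-0.20751864295510097))
def cam(c,n):
    d=dict(W[n]); d['T']=np.array(c['world_from_camera']); return d
def proj(P,c):
    P=np.atleast_2d(P); q=(P-c['T'][:3,3])@c['T'][:3,:3]; s=q[:,:2]/q[:,2:]
    f=192/np.tan(np.radians(c['fov']/2)); r2=(s**2).sum(1,keepdims=True)
    return s*(1+c['k1']*r2)*f+[c['cx'],c['cy']]
def back(uv,z,c):
    f=192/np.tan(np.radians(c['fov']/2)); d=(np.atleast_2d(uv)-[c['cx'],c['cy']])/f
    s=d.copy()
    for _ in range(20): s=d/(1+c['k1']*(s**2).sum(1,keepdims=True))
    v=np.c_[s,np.ones(len(s))]@c['T'][:3,:3].T; o=c['T'][:3,3]
    return (o+v*((z-o[2])/v[:,2:]))[:,:2]
def rect(a,b): return np.array([[a,b],[a,-b],[-a,-b],[-a,b]])/2
def fitrect(pts,a,b):
    # pts order +x+y,+x-y,-x-y,-x+y
    m=rect(a,b)
    pc=pts.mean(0); H=(m).T@(pts-pc); th=np.arctan2(H[0,1]-H[1,0],H[0,0]+H[1,1])
    R=np.array([[np.cos(th),-np.sin(th)],[np.sin(th),np.cos(th)]])
    return pc,np.degrees(th),1e3*np.linalg.norm(pts-pc-m@R.T,axis=1)
def crop(im,x0,y0,w,h,k,n):
    o=cv2.resize(im[y0:y0+h,x0:x0+w],None,fx=k,fy=k,interpolation=cv2.INTER_CUBIC); cv2.imwrite(f"pics/{n}.png",o)
E
cat > a.py <<'E'
from h import *
from station import *
ct=cam(capture("top"),"top"); cs=cam(capture("side"),"side")
def A(p): return np.array(p)/6.5+[134.5,134.5]
def B(p): return np.array(p)/6.5+[264.5,129.5]
def SA(p): return np.array(p)/4.7+[189.5,219.5]
def SB(p): return np.array(p)/6.5+[214.5,129.5]
# image left = +y, image up = +x
R={}
def go(n,uv,z,a,b,c=ct):
    r=fitrect(back(uv,z,c),a,b); print(n,np.round(r[0],4),round(r[1],1),np.round(r[2],1)); R[n]=(r[0],r[1],z,a,b)
go("beak",A([(333,168),(428,90),(526,203),(432,277)]),.055,.064,.05)
go("cushion",A([(279,148),(580,72),(637,286),(325,363)]),.025,.1,.135)
go("mat",A([(83,369),(341,404),(291,668),(28,628)]),.006,.11,.11)
go("cat",B([(150,105),(277,122),(258,278),(130,262)]),.060,.064,.05)
go("moon",B([(478,452),(600,430),(638,590),(517,615)]),.055,.064,.05)
go("rack",B([(412,375),(688,395),(682,668),(400,650)]),.025,.112,.112)
print("side:")
go("cushion_s",SA([(28,278),(52,60),(240,60),(234,290)]),.025,.1,.135,cs)
go("mat_s",SA([(160,490),(262,303),(478,380),(385,578)]),.006,.11,.11,cs)
p=B([(60,200),(75,140),(120,92),(190,70),(260,85),(80,265)]); q=back(p,.03,ct)
f=least_squares(lambda c:np.hypot(*(q-c).T)-.056,q.mean(0)); print("tt",f.x,f.fun*1e3)
ps=SB([(38,345),(60,285),(318,345),(300,395),(250,425),(180,435),(100,415),(60,385)]); q=back(ps,.03,cs)
g=least_squares(lambda c:np.hypot(*(q-c).T)-.056,q.mean(0)); print("tt side",g.x,g.fun*1e3)
for nm,uv,z in (("jar",(254.5,229),.062),):print(nm,back([uv],z,ct))
im={n:cv2.imread(f"pics/{n}0.png") for n in("top","side")}
for n,c in(("top",ct),("side",cs)):
    k=3; o=cv2.resize(im[n],None,fx=k,fy=k,interpolation=cv2.INTER_CUBIC)
    for key,(pc,th,z,a,b) in R.items():
        if key.endswith("_s"):continue
        t=np.radians(th); M=np.array([[np.cos(t),-np.sin(t)],[np.sin(t),np.cos(t)]])
        for zz in ([z,z-.03] if key in("beak","cat","moon") else [z]):
            P=np.c_[rect(a,b)@M.T+pc,np.full(4,zz)]
            cv2.polylines(o,[np.int32((proj(P,c)+.5)*k)],True,(0,255,0) if zz==z else (255,255,0),1)
    a=np.linspace(0,6.28,60); P=np.c_[f.x[0]+.056*np.cos(a),f.x[1]+.056*np.sin(a),0*a+.03]
    cv2.polylines(o,[np.int32((proj(P,c)+.5)*k)],True,(0,255,0),1)
    o=o[390:750,390:1140] if n=="top" else o[370:1040,540:1010]
    cv2.imwrite(f"pics/ov_{n}.png",o[:600])
E
python3 a.py
```

```text
beak [0.6271 0.1339] 42.5 [1.2 1.5 1.2 2.6]
cushion [0.6219 0.1283] 15.8 [4.3 4.8 3.3 4.4]
mat [0.4982 0.2362] -7.0 [1.  0.2 0.6 0.5]
cat [ 0.6409 -0.1116] -6.5 [0.6 0.4 0.3 0.5]
moon [ 0.5131 -0.2497] 12.2 [0.8 0.8 1.  1.1]
rack [ 0.5178 -0.2512] -2.8 [0.7 0.9 1.1 0.5]
side:
cushion_s [0.6213 0.1326] 15.9 [4.2 2.4 3.6 2.4]
mat_s [0.4983 0.2375] -7.0 [1.2 1.7 0.8 1.6]
tt [ 0.6453928 -0.1115789] [ 0.26464045  0.29491085 -0.01890844 -0.2116956  -0.30750899 -0.74400529]
tt side [ 0.64217174 -0.10571881] [ 1.26892911  1.23233013 -1.65123576  2.04706009  1.51391873 -0.17959212
 -1.49210055 -0.89775036]
jar [[ 0.45876786 -0.01064052]]
```

View pics/ov_top.png

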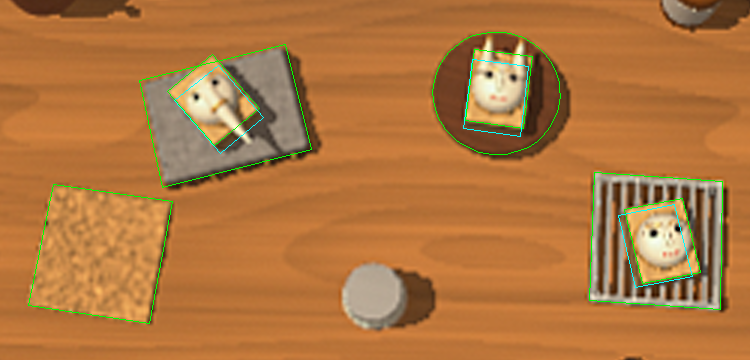

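View pics/ov_side.png

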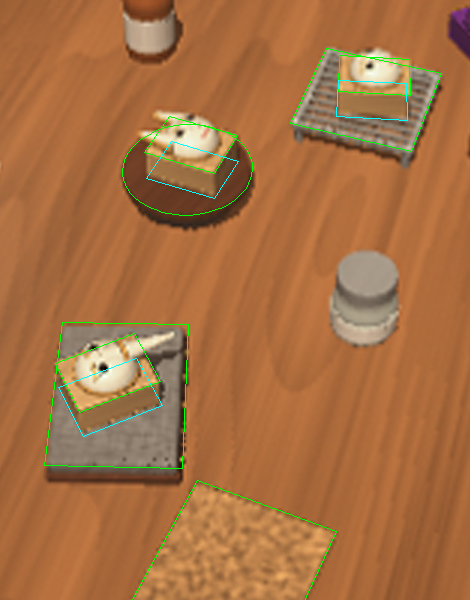

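```bash
cat > b.py <<'E'
exec(open('a.py').read().split("im={n")[0])
go("beak_s",SA([(80,190),(38,117),(160,75),(203,145)]),.055,.064,.05,cs)
go("rack_s",SB([(408,225),(488,62),(728,120),(655,282)]),.025,.112,.112,cs)
go("moon_s",SB([(508,148),(512,75),(664,85),(660,155)]),.055,.064,.05,cs)
for nm,uv,z,c in (("pot base s",(131,312),0,cs),("pot rim t",(135,108),.1,ct),("bottle cap t",(367,118),.11,ct),("bottle base s",(230,137),0.01,cs),("jar s",(302,213),.062,cs),("cushion near corner",A((325,363)),.025,ct),("pot brush t",(112,101),.2,ct),("black",(337,262),.03,ct),("purple",(402,245),.03,ct)):print(nm,back([uv],z,c))
E
python3 b.py
cat > m.py <<'E'
# usage: python3 m.py x y z yawY  -> tool-frame shift + turn from the measured pose
import sys,numpy as np
from station import *
from scipy.spatial.transform import Rotation as Ro
x,y,z,a=map(float,sys.argv[1:5]); a=np.radians(a)
s=sense(); R=s['ee_rot']; p=s['tcp_pos']
ty=np.array([np.cos(a),np.sin(a),0]); tz=np.array([0,0,-1.]); G=np.c_[np.cross(ty,tz),ty,tz]
print("shift",np.round(R.T@(np.array([x,y,z])-p),4),"rotvec",np.round(Ro.from_matrix(R.T@G).as_rotvec(),4))
print("t",round(s['time_s'],2),"pos",np.round(p,4),"yawY",round(float(np.degrees(np.arctan2(R[1,1],R[0,1]))),2),"tilt z",np.round(R[:,2],4),"w",round(s['gripper_width'],3),"F",np.round(s['wrist_force'],1),"j",np.round(s['joints'],1))
E
python3 m.py .627 .135 .22 132.5
```

```text
beak [0.6271 0.1339] 42.5 [1.2 1.5 1.2 2.6]
cushion [0.6219 0.1283] 15.8 [4.3 4.8 3.3 4.4]
mat [0.4982 0.2362] -7.0 [1.  0.2 0.6 0.5]
cat [ 0.6409 -0.1116] -6.5 [0.6 0.4 0.3 0.5]
moon [ 0.5131 -0.2497] 12.2 [0.8 0.8 1.  1.1]
rack [ 0.5178 -0.2512] -2.8 [0.7 0.9 1.1 0.5]
side:
cushion_s [0.6213 0.1326] 15.9 [4.2 2.4 3.6 2.4]
mat_s [0.4983 0.2375] -7.0 [1.2 1.7 0.8 1.6]
tt [ 0.6453928 -0.1115789] [ 0.26464045  0.29491085 -0.01890844 -0.2116956  -0.30750899 -0.74400529]
tt side [ 0.64217174 -0.10571881] [ 1.26892911  1.23233013 -1.65123576  2.04706009  1.51391873 -0.17959212
 -1.49210055 -0.89775036]
jar [[ 0.45876786 -0.01064052]]
beak_s [0.6272 0.1353] 42.6 [2.5 0.1 2.6 0.6]
rack_s [ 0.5173 -0.2509] -3.7 [2.9 1.9 1.5 4.1]
moon_s [ 0.5127 -0.2525] 11.4 [1.3 1.8 2.3 2.9]
pot base s [[0.75996819 0.31543568]]
pot rim t [[0.75772691 0.30373365]]
bottle cap t [[ 0.73596072 -0.28455187]]
bottle base s [[ 0.74016969 -0.28771836]]
jar s [[ 0.46511327 -0.01219665]]
cushion near corner [[0.55953012 0.17802604]]
pot brush t [[0.7318148  0.32109592]]
black [[ 0.38328424 -0.21914578]]
purple [[ 0.42888865 -0.38524022]]
shift [-0.623   0.4726  0.0025] rotvec [ 8.000e-04  1.000e-04 -2.901e-01]
t 0.3 pos [ 0.2728 -0.5621  0.2222] yawY 115.88 tilt z [-4.e-04  7.e-04 -1.e+00] w 0.998 F [-0.5 -0.1 -0.5] j [-49.3  22.1   0.4  -0.  -68.4 -14.8]
```

>>> jog_arm([
  [-1, -0.01, 0.0075, 0, 0, 0, -0.01],
  [-1, -0.03, 0.023, 0, 0, 0, -0.02],
  [-1, -0.06, 0.046, 0, 0, 0, -0.03],
  [-1, -0.09, 0.069, 0, 0, 0, -0.04],
  [-1, -0.12, 0.092, 0, 0, 0, -0.06],
  [-1, -0.15, 0.115, 0, 0, 0, -0.08],
  [-1, -0.18, 0.138, 0, 0, 0, -0.1],
  [-1, -0.21, 0.161, 0, 0, 0, -0.12],
  [-1, -0.24, 0.184, 0, 0, 0, -0.14],
  [-1, -0.27, 0.207, 0, 0, 0, -0.16],
])

```text
time_s: 1.13
tcp_pos: [0.4257, -0.2558, 0.2229]
ee_rot: [[-0.818, -0.576, 0.001], [-0.576, 0.818, 0.0], [-0.001, -0.0, -1.0]]
wrist_force: [0.4, -0.3, -0.3]
gripper_width: 1.002
```

```bash
python3 m.py .627 .135 .22 132.5
```

```text
shift [-0.3896  0.2037  0.003 ] rotvec [-0.0004  0.0006 -0.1284]
t 1.13 pos [ 0.4257 -0.2558  0.2229] yawY 125.14 tilt z [ 7.e-04  0.e+00 -1.e+00] w 1.002 F [ 0.4 -0.3 -0.3] j [-12.2   9.4 -17.1  -0.  -63.4 -42.6]
```

>>> jog_arm([
  [-1, -0.033, 0.017, 0, 0, 0, -0.01],
  [-1, -0.066, 0.034, 0, 0, 0, -0.03],
  [-1, -0.1, 0.052, 0, 0, 0, -0.05],
  [-1, -0.135, 0.07, 0, 0, 0, -0.07],
  [-1, -0.17, 0.089, 0, 0, 0, -0.09],
  [-1, -0.205, 0.107, 0, 0, 0, -0.11],
  [-1, -0.24, 0.125, 0, 0, 0, -0.125],
  [-1, -0.275, 0.143, 0, 0, 0, -0.128],
  [-1, -0.31, 0.162, 0, 0, 0, -0.128],
  [-1, -0.345, 0.18, 0.003, 0, 0, -0.128],
])

```text
time_s: 1.97
tcp_pos: [0.6048, 0.0899, 0.2204]
ee_rot: [[-0.738, -0.675, 0.001], [-0.675, 0.738, 0.0], [-0.001, -0.001, -1.0]]
wrist_force: [1.1, -0.6, 0.5]
gripper_width: 0.998
```

```bash
python3 m.py .627 .135 .03 132.5
```

```text
shift [-0.0465  0.0184  0.1905] rotvec [-0.0006  0.0014 -0.0007]
t 1.97 pos [0.6048 0.0899 0.2204] yawY 132.46 tilt z [ 1.5e-03  5.0e-04 -1.0e+00] w 0.998 F [ 1.1 -0.6  0.5] j [ 23.6  20.8  -1.8   0.  -67.3 -71.2]
```

>>> jog_arm([
  [-1, -0.02, 0.008, 0.01, 0, 0, 0],
  [-1, -0.04, 0.016, 0.02, 0, 0, 0],
  [-1, -0.0465, 0.0184, 0.04, 0, 0, 0],
  [-1, -0.0465, 0.0184, 0.06, 0, 0, 0],
  [-1, -0.0465, 0.0184, 0.08, 0, 0, 0],
  [-1, -0.0465, 0.0184, 0.1, 0, 0, 0],
  [-1, -0.0465, 0.0184, 0.11, 0, 0, 0],
  [-1, -0.0465, 0.0184, 0.115, 0, 0, 0],
  [-1, -0.0465, 0.0184, 0.115, 0, 0, 0],
  [-1, -0.0465, 0.0184, 0.115, 0, 0, 0],
])

```text
time_s: 2.8
tcp_pos: [0.6269, 0.1325, 0.1055]
ee_rot: [[-0.738, -0.674, 0.001], [-0.674, 0.738, 0.0], [-0.001, -0.001, -1.0]]
wrist_force: [0.3, 0.1, 0.4]
gripper_width: 1.005
```

```bash
python3 m.py .627 .135 .030 132.5; python3 - <<'E'
from station import *
import cv2
from h import *
crop(capture("top")["frame"][:,:,::-1],135,110,120,110,6,"t1");crop(capture("side")["frame"][:,:,::-1],170,190,110,120,5,"s1")
E
```

```text
shift [-0.0016  0.0018  0.0755] rotvec [-0.0008  0.0013 -0.0015]
t 2.8 pos [0.6269 0.1325 0.1055] yawY 132.41 tilt z [ 1.5e-03  3.0e-04 -1.0e+00] w 1.005 F [0.3 0.1 0.4] j [ 26.4  29.1  -6.    0.  -54.9 -74. ]
```

View pics/s1.png

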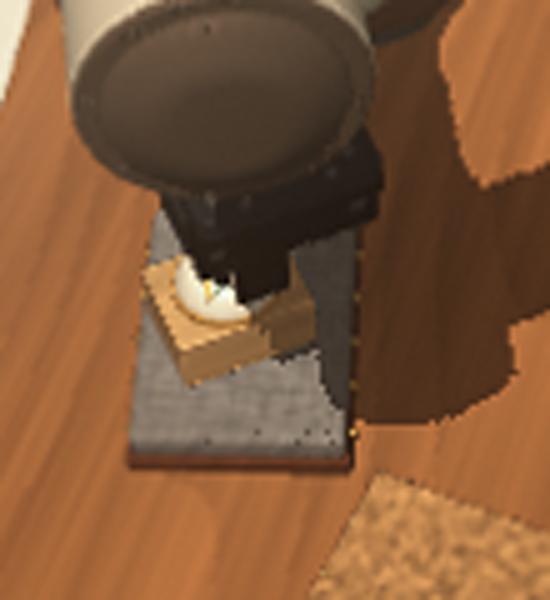

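View pics/t1.png

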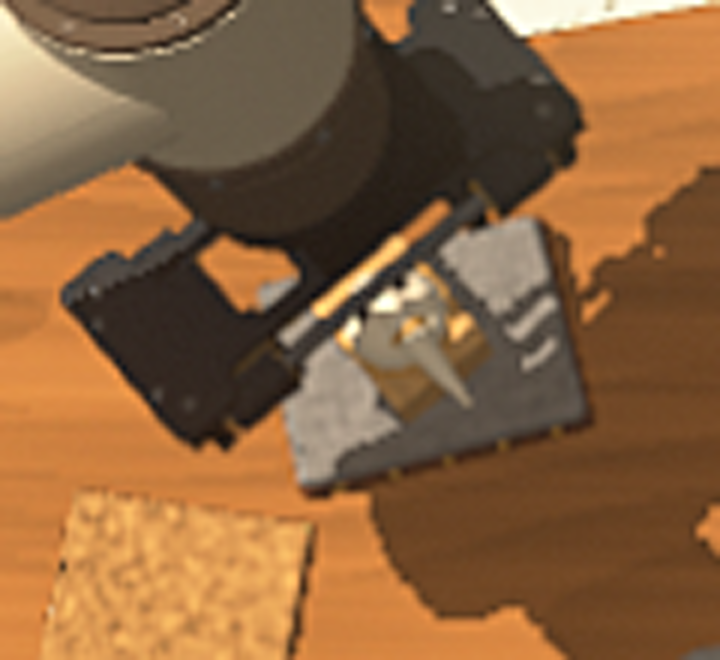

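>>> jog_arm([
  [-1, -0.001, 0.001, 0.015, 0, 0, 0],
  [-1, -0.001, 0.001, 0.03, 0, 0, 0],
  [-1, -0.001, 0.001, 0.045, 0, 0, 0],
  [-1, -0.001, 0.001, 0.058, 0, 0, 0],
  [-1, -0.001, 0.001, 0.068, 0, 0, 0],
  [-1, -0.001, 0.001, 0.075, 0, 0, 0],
  [-1, -0.001, 0.001, 0.075, 0, 0, 0],
  [0, -0.001, 0.001, 0.075, 0, 0, 0],
  [0.5, -0.001, 0.001, 0.075, 0, 0, 0],
  [1, -0.001, 0.001, 0.075, 0, 0, 0],
])

```text
time_s: 3.73
tcp_pos: [0.6272, 0.134, 0.0306]
ee_rot: [[-0.738, -0.674, 0.002], [-0.674, 0.738, 0.001], [-0.002, -0.001, -1.0]]
wrist_force: [-0.4, 0.4, 0.7]
gripper_width: 0.853
```

>>> jog_arm([
  [1, 0, 0, 0, 0, 0, 0],
  [1, 0, 0, 0, 0, 0, 0],
  [1, 0, 0, 0, 0, 0, 0],
  [1, 0, 0, 0, 0, 0, 0],
  [1, 0, 0, 0, 0, 0, 0],
  [1, 0, 0, 0, 0, 0, 0],
  [1, 0, 0, 0, 0, 0, 0],
  [1, 0, 0, 0, 0, 0, 0],
  [1, 0, 0, 0, 0, 0, 0],
  [1, 0, 0, 0, 0, 0, 0],
])

```text
time_s: 4.57
tcp_pos: [0.6266, 0.1337, 0.0298]
ee_rot: [[-0.739, -0.674, 0.0], [-0.674, 0.739, 0.0], [-0.0, -0.0, -1.0]]
wrist_force: [-0.3, -0.6, 3.2]
gripper_width: 0.572
```

```bash
cat > v.py <<'E'
from station import *
import cv2,sys,numpy as np
n=sys.argv[1]
a=capture("top")["frame"][:,:,::-1];b=capture("side")["frame"][:,:,::-1]
cv2.imwrite(f"pics/{n}.png",np.hstack([cv2.resize(a,(400,300),interpolation=cv2.INTER_AREA),cv2.resize(b,(400,300),interpolation=cv2.INTER_AREA)]))
E
python3 m.py .627 .135 .130 132.5; python3 v.py v1
```

```text
shift [-0.0012  0.0006 -0.1002] rotvec [-0.0002  0.0003 -0.0019]
t 4.57 pos [0.6266 0.1337 0.0298] yawY 132.39 tilt z [ 3.e-04  0.e+00 -1.e+00] w 0.572 F [-0.3 -0.6  3.2] j [ 26.5  34.1  -9.8   0.  -46.1 -74.1]
```

View pics/v1.png

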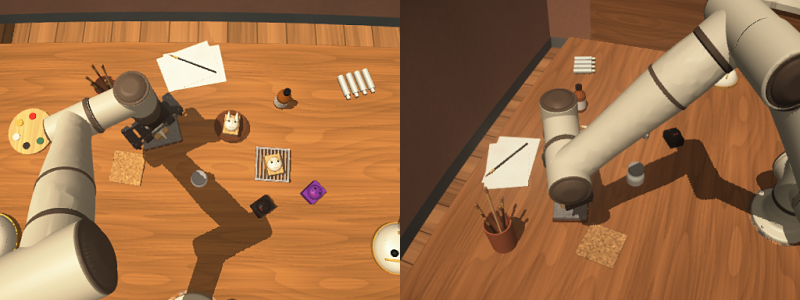

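>>> jog_arm([
  [1, 0, 0, -0.003, 0, 0, 0],
  [1, 0, 0, -0.01, 0, 0, 0],
  [1, 0, 0, -0.02, 0, 0, 0],
  [1, 0, 0, -0.03, 0, 0, 0],
  [1, 0, 0, -0.045, 0, 0, 0],
  [1, 0, 0, -0.06, 0, 0, 0],
  [1, 0, 0, -0.07, 0, 0, 0],
  [1, 0, 0, -0.075, 0, 0, 0],
  [1, 0, 0, -0.08, 0, 0, 0],
  [1, 0, 0, -0.08, 0, 0, 0],
])

```text
time_s: 5.5
tcp_pos: [0.6268, 0.1338, 0.1106]
ee_rot: [[-0.739, -0.674, 0.001], [-0.674, 0.739, 0.001], [-0.001, -0.001, -1.0]]
wrist_force: [-0.2, -0.0, -1.1]
gripper_width: 0.569
```

```bash
python3 m.py .498 .237 .110 173
```

```text
shift [0.0256 0.163  0.0005] rotvec [-0.001   0.0012 -0.7088]
t 5.5 pos [0.6268 0.1338 0.1106] yawY 132.39 tilt z [ 1.5e-03  6.0e-04 -1.0e+00] w 0.569 F [-0.2 -0.  -1.1] j [ 26.5  28.8  -5.6   0.  -55.5 -74.1]
```

>>> jog_arm([
  [1, 0.001, 0.008, 0, 0, 0, -0.03],
  [1, 0.004, 0.025, 0, 0, 0, -0.1],
  [1, 0.007, 0.045, 0, 0, 0, -0.19],
  [1, 0.01, 0.065, 0, 0, 0, -0.28],
  [1, 0.013, 0.085, 0, 0, 0, -0.37],
  [1, 0.016, 0.105, 0, 0, 0, -0.46],
  [1, 0.02, 0.125, 0, 0, 0, -0.55],
  [1, 0.023, 0.145, 0, 0, 0, -0.63],
  [1, 0.025, 0.158, 0, 0, 0, -0.69],
  [1, 0.0256, 0.163, 0, 0, 0, -0.709],
])

```text
time_s: 6.33
tcp_pos: [0.4954, 0.2375, 0.1088]
ee_rot: [[-0.117, -0.993, -0.002], [-0.993, 0.117, -0.001], [0.001, 0.002, -1.0]]
wrist_force: [0.2, -0.3, -1.2]
gripper_width: 0.571
```

```bash
python3 m.py .498 .237 .012 173; python3 v.py v2
```

```text
shift [ 0.0001 -0.0028  0.0968] rotvec [ 0.0018 -0.0013  0.0049]
t 6.33 pos [0.4954 0.2375 0.1088] yawY 173.28 tilt z [-0.002  -0.0011 -1.    ] w 0.571 F [ 0.2 -0.3 -1.2] j [ 42.5  21.2 -19.   -0.  -50.  -49.2]
```

View pics/v2.png

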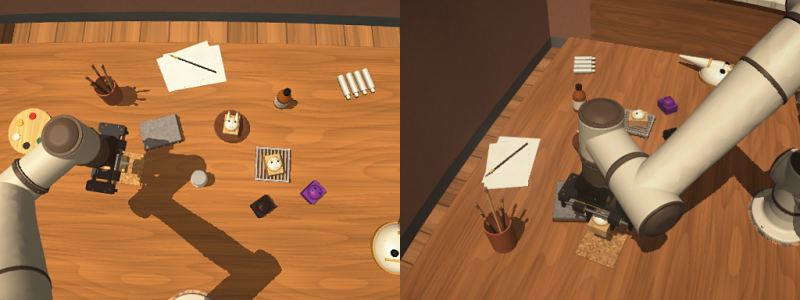

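>>> jog_arm([
  [1, 0, -0.001, 0.01, 0, 0, 0],
  [1, 0, -0.002, 0.025, 0, 0, 0],
  [1, 0, -0.002, 0.04, 0, 0, 0],
  [1, 0, -0.002, 0.055, 0, 0, 0],
  [1, 0, -0.002, 0.068, 0, 0, 0],
  [1, 0, -0.002, 0.08, 0, 0, 0],
  [1, 0, -0.002, 0.088, 0, 0, 0],
  [1, 0, -0.002, 0.093, 0, 0, 0],
  [1, 0, -0.002, 0.096, 0, 0, 0],
  [1, 0, -0.002, 0.097, 0, 0, 0],
])

```text
time_s: 7.27
tcp_pos: [0.4999, 0.2363, 0.012]
ee_rot: [[-0.122, -0.992, -0.0], [-0.992, 0.122, -0.0], [0.0, 0.0, -1.0]]
wrist_force: [0.1, -0.1, -1.3]
gripper_width: 0.57
```

```bash
python3 m.py .498 .237 .0115 173
```

```text
shift [-0.0005  0.0019  0.0005] rotvec [ 0.0003 -0.0004 -0.0005]
t 7.27 pos [0.4999 0.2363 0.012 ] yawY 172.97 tilt z [-4.e-04 -4.e-04 -1.e+00] w 0.57 F [ 0.1 -0.1 -1.3] j [ 42.1  29.1 -23.7   0.  -37.2 -49.1]
```

>>> jog_arm([
  [1, 0, 0, 0.001, 0, 0, 0],
  [-1, 0, 0, 0.001, 0, 0, 0],
  [-1, 0, 0, 0.001, 0, 0, 0],
  [-1, 0, 0, 0.001, 0, 0, 0],
  [-1, 0, 0, 0.001, 0, 0, 0],
  [-1, 0, 0, 0.001, 0, 0, 0],
  [-1, 0, 0, 0.001, 0, 0, 0],
  [-1, 0, 0, 0.001, 0, 0, 0],
  [-1, 0, 0, 0.001, 0, 0, 0],
  [-1, 0, 0, 0.001, 0, 0, 0],
])

```text
time_s: 8.1
tcp_pos: [0.4997, 0.2366, 0.0115]
ee_rot: [[-0.122, -0.993, -0.0], [-0.993, 0.122, -0.0], [0.0, 0.0, -1.0]]
wrist_force: [-0.0, -0.1, -0.7]
gripper_width: 0.996
```

>>> jog_arm([
  [-1, 0, 0, -0.005, 0, 0, 0],
  [-1, 0, 0, -0.02, 0, 0, 0],
  [-1, 0, 0, -0.04, 0, 0, 0],
  [-1, 0, 0, -0.06, 0, 0, 0],
  [-1, 0, 0, -0.08, 0, 0, 0],
  [-1, 0, 0, -0.1, 0, 0, 0],
  [-1, 0, 0, -0.115, 0, 0, 0],
  [-1, 0, 0, -0.13, 0, 0, 0],
  [-1, 0, 0, -0.135, 0, 0, 0],
  [-1, 0, 0, -0.14, 0, 0, 0],
])

```text
time_s: 8.93
tcp_pos: [0.4997, 0.2367, 0.1524]
ee_rot: [[-0.122, -0.993, 0.001], [-0.993, 0.122, 0.001], [-0.001, -0.001, -1.0]]
wrist_force: [-0.1, -0.2, -0.7]
gripper_width: 0.998
```

```bash
python3 m.py .641 -.11 .150 83.5; python3 v.py v3
```

```text
shift [ 0.3269 -0.1825  0.0022] rotvec [3.0000e-04 1.4000e-03 1.5621e+00]
t 8.93 pos [0.4997 0.2367 0.1524] yawY 173.0 tilt z [ 9.e-04  1.e-03 -1.e+00] w 0.998 F [-0.1 -0.2 -0.7] j [ 42.1  18.6 -15.6  -0.  -55.7 -49.1]
```

View pics/v3.png

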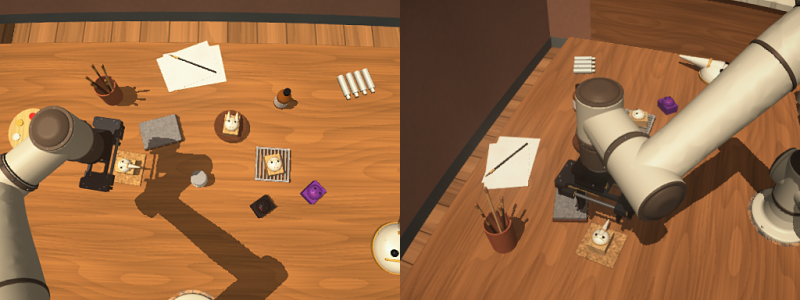

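>>> jog_arm([
  [-1, 0.01, -0.006, 0, 0, 0, 0.05],
  [-1, 0.03, -0.017, 0, 0, 0, 0.15],
  [-1, 0.055, -0.031, 0, 0, 0, 0.26],
  [-1, 0.08, -0.045, 0, 0, 0, 0.37],
  [-1, 0.105, -0.059, 0, 0, 0, 0.48],
  [-1, 0.13, -0.073, 0, 0, 0, 0.59],
  [-1, 0.155, -0.087, 0, 0, 0, 0.7],
  [-1, 0.18, -0.1, 0, 0, 0, 0.81],
  [-1, 0.205, -0.114, 0, 0, 0, 0.92],
  [-1, 0.23, -0.128, 0, 0, 0, 1.03],
])

```text
time_s: 9.87
tcp_pos: [0.5983, -0.0087, 0.1501]
ee_rot: [[-0.916, -0.402, -0.003], [-0.402, 0.916, -0.0], [0.003, 0.001, -1.0]]
wrist_force: [-0.2, -0.0, 0.3]
gripper_width: 1.002
```

```bash
python3 m.py .641 -.11 .150 83.5
```

```text
shift [ 0.0016 -0.1099 -0.    ] rotvec [ 0.     -0.0027  0.5267]
t 9.87 pos [ 0.5983 -0.0087  0.1501] yawY 113.68 tilt z [-2.7e-03 -4.0e-04 -1.0e+00] w 1.002 F [-0.2 -0.   0.3] j [ 14.6  23.   -9.2  -0.  -58.  -81. ]
```

>>> jog_arm([
  [-1, 0, -0.018, 0, 0, 0, 0.1],
  [-1, 0, -0.036, 0, 0, 0, 0.19],
  [-1, 0, -0.054, 0, 0, 0, 0.28],
  [-1, 0.001, -0.072, 0, 0, 0, 0.37],
  [-1, 0.001, -0.09, 0, 0, 0, 0.45],
  [-1, 0.001, -0.103, 0, 0, 0, 0.5],
  [-1, 0.001, -0.109, 0, 0, 0, 0.527],
  [-1, 0.001, -0.109, 0, 0, 0, 0.527],
  [-1, 0.001, -0.109, 0, 0, 0, 0.527],
  [-1, 0.001, -0.109, 0, 0, 0, 0.527],
])

```text
time_s: 10.7
tcp_pos: [0.6417, -0.1066, 0.1511]
ee_rot: [[-0.994, 0.107, -0.001], [0.107, 0.994, 0.0], [0.001, 0.0, -1.0]]
wrist_force: [0.5, -0.7, 0.6]
gripper_width: 0.998
```

```bash
python3 m.py .641 -.11 .035 83.5; python3 v.py v4
```

```text
shift [ 0.0002 -0.0035  0.1161] rotvec [ 0.0001 -0.0011  0.0066]
t 10.7 pos [ 0.6417 -0.1066  0.1511] yawY 83.88 tilt z [-1.1e-03  2.0e-04 -1.0e+00] w 0.998 F [ 0.5 -0.7  0.6] j [   4.8   27.6   -1.3   -0.   -61.2 -100.9]
```

View pics/v4.png

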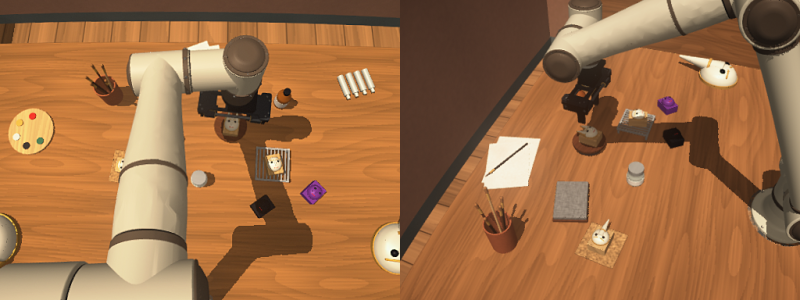

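>>> jog_arm([
  [-1, 0, -0.002, 0.015, 0, 0, 0],
  [-1, 0, -0.003, 0.035, 0, 0, 0],
  [-1, 0, -0.003, 0.055, 0, 0, 0.005],
  [-1, 0, -0.003, 0.07, 0, 0, 0.005],
  [-1, 0, -0.003, 0.085, 0, 0, 0.005],
  [-1, 0, -0.003, 0.098, 0, 0, 0.005],
  [-1, 0, -0.003, 0.108, 0, 0, 0.005],
  [-1, 0, -0.003, 0.114, 0, 0, 0.005],
  [-1, 0, -0.003, 0.116, 0, 0, 0.005],
  [-1, 0, -0.003, 0.116, 0, 0, 0.005],
])

```text
time_s: 11.63
tcp_pos: [0.6418, -0.1101, 0.0354]
ee_rot: [[-0.994, 0.112, -0.0], [0.112, 0.994, -0.0], [0.0, -0.0, -1.0]]
wrist_force: [0.1, 0.5, -0.1]
gripper_width: 1.001
```

>>> jog_arm([
  [1, 0, 0, 0, 0, 0, 0],
  [1, 0, 0, 0, 0, 0, 0],
  [1, 0, 0, 0, 0, 0, 0],
  [1, 0, 0, 0, 0, 0, 0],
  [1, 0, 0, 0, 0, 0, 0],
  [1, 0, 0, 0, 0, 0, 0],
  [1, 0, 0, 0, 0, 0, 0],
  [1, 0, 0, 0, 0, 0, 0],
  [1, 0, 0, 0, 0, 0, 0],
  [1, 0, 0, 0, 0, 0, 0],
])

```text
time_s: 12.47
tcp_pos: [0.6419, -0.1104, 0.0358]
ee_rot: [[-0.994, 0.113, 0.0], [0.113, 0.994, -0.0], [-0.0, -0.0, -1.0]]
wrist_force: [0.2, -1.1, 2.2]
gripper_width: 0.575
```

```bash
python3 m.py .641 -.11 .115 83.5
```

```text
shift [ 0.0009  0.0003 -0.0792] rotvec [-0.0003  0.0001  0.0003]
t 12.47 pos [ 0.6419 -0.1104  0.0358] yawY 83.52 tilt z [ 1.e-04 -3.e-04 -1.e+00] w 0.575 F [ 0.2 -1.1  2.2] j [   4.4   34.5   -7.9    0.   -47.6 -100.9]
```

>>> jog_arm([
  [1, 0, 0, -0.003, 0, 0, 0],
  [1, 0, 0, -0.01, 0, 0, 0],
  [1, 0, 0, -0.02, 0, 0, 0],
  [1, 0, 0, -0.035, 0, 0, 0],
  [1, 0, 0, -0.05, 0, 0, 0],
  [1, 0, 0, -0.065, 0, 0, 0],
  [1, 0, 0, -0.08, 0, 0, 0],
  [1, 0, 0, -0.087, 0, 0, 0],
  [1, 0, 0, -0.09, 0, 0, 0],
  [1, 0, 0, -0.09, 0, 0, 0],
])

```text
time_s: 13.3
tcp_pos: [0.6421, -0.1101, 0.1265]
ee_rot: [[-0.994, 0.113, 0.002], [0.113, 0.994, 0.0], [-0.002, 0.001, -1.0]]
wrist_force: [-0.1, 0.9, -2.2]
gripper_width: 0.573
```

```bash
python3 m.py .6225 .1305 .125 83.5; python3 v.py v5
```

```text
shift [0.0466 0.2368 0.0015] rotvec [0.0005 0.0016 0.0002]
t 13.3 pos [ 0.6421 -0.1101  0.1265] yawY 83.51 tilt z [ 1.6e-03  3.0e-04 -1.0e+00] w 0.573 F [-0.1  0.9 -2.2] j [   4.5   28.9   -3.    -0.   -58.1 -100.9]
```

View pics/v5.png

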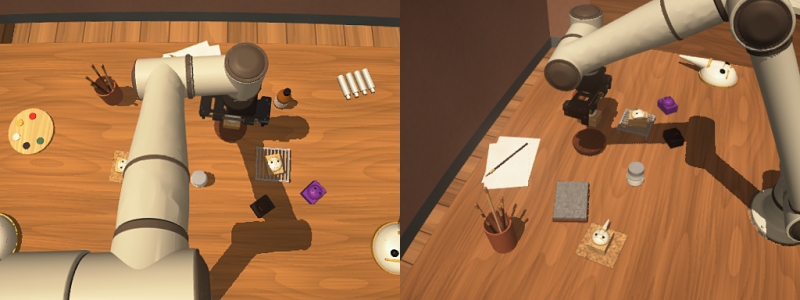

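>>> jog_arm([
  [1, 0.002, 0.01, 0, 0, 0, 0],
  [1, 0.006, 0.03, 0, 0, 0, 0],
  [1, 0.012, 0.06, 0, 0, 0, 0],
  [1, 0.018, 0.09, 0, 0, 0, 0],
  [1, 0.024, 0.12, 0, 0, 0, 0],
  [1, 0.03, 0.15, 0, 0, 0, 0],
  [1, 0.036, 0.18, 0, 0, 0, 0],
  [1, 0.042, 0.21, 0, 0, 0, 0],
  [1, 0.045, 0.23, 0, 0, 0, 0],
  [1, 0.0465, 0.237, 0, 0, 0, 0],
])

```text
time_s: 14.23
tcp_pos: [0.6216, 0.1341, 0.1246]
ee_rot: [[-0.994, 0.109, -0.001], [0.109, 0.994, 0.0], [0.001, -0.0, -1.0]]
wrist_force: [0.7, 0.3, -0.3]
gripper_width: 0.573
```

```bash
python3 m.py .6225 .1305 .031 83.5; python3 v.py v6
```

```text
shift [-0.0014 -0.0035  0.0936] rotvec [-0.0001 -0.001   0.0039]
t 14.23 pos [0.6216 0.1341 0.1246] yawY 83.72 tilt z [-0.001  0.    -1.   ] w 0.573 F [ 0.7  0.3 -0.3] j [  26.7   27.7   -5.4   -0.   -57.  -123. ]
```

View pics/v6.png

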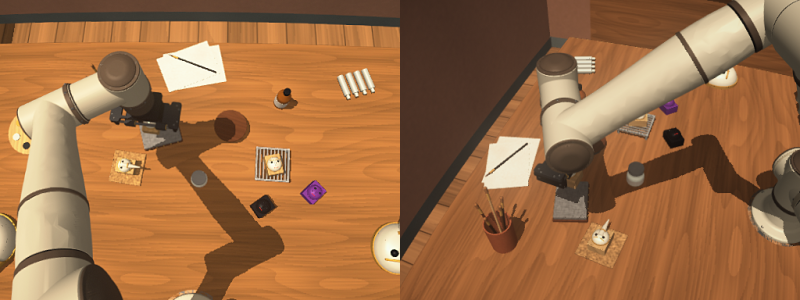

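>>> jog_arm([
  [1, 0, 0, 0.01, 0, 0, 0],
  [1, 0, 0, 0.025, 0, 0, 0],
  [1, 0, 0, 0.04, 0, 0, 0],
  [1, 0, 0, 0.055, 0, 0, 0],
  [1, 0, 0, 0.068, 0, 0, 0],
  [1, 0, 0, 0.08, 0, 0, 0],
  [1, 0, 0, 0.087, 0, 0, 0],
  [1, 0, 0, 0.091, 0, 0, 0],
  [1, 0, 0, 0.093, 0, 0, 0],
  [1, 0, 0, 0.093, 0, 0, 0],
])

```text
time_s: 15.17
tcp_pos: [0.6225, 0.1302, 0.0324]
ee_rot: [[-0.994, 0.113, -0.0], [0.113, 0.994, -0.0], [-0.0, -0.0, -1.0]]
wrist_force: [-0.2, 0.3, -2.3]
gripper_width: 0.574
```

```bash
python3 m.py .6225 .1305 .031 83.5
```

```text
shift [0.     0.0003 0.0014] rotvec [-0.0001  0.     -0.    ]
t 15.17 pos [0.6225 0.1302 0.0324] yawY 83.5 tilt z [-0.e+00 -1.e-04 -1.e+00] w 0.574 F [-0.2  0.3 -2.3] j [  26.4   33.5  -10.4    0.   -46.1 -122.9]
```

>>> jog_arm([
  [1, 0, 0, 0.001, 0, 0, 0],
  [1, 0, 0, 0.001, 0, 0, 0],
  [-1, 0, 0, 0.001, 0, 0, 0],
  [-1, 0, 0, 0.001, 0, 0, 0],
  [-1, 0, 0, 0.001, 0, 0, 0],
  [-1, 0, 0, 0.001, 0, 0, 0],
  [-1, 0, 0, 0.001, 0, 0, 0],
  [-1, 0, 0, 0.001, 0, 0, 0],
  [-1, 0, 0, 0.001, 0, 0, 0],
  [-1, 0, 0, 0.001, 0, 0, 0],
])

```text
time_s: 16.0
tcp_pos: [0.6224, 0.1305, 0.0316]
ee_rot: [[-0.994, 0.113, 0.0], [0.113, 0.994, -0.0], [-0.0, -0.0, -1.0]]
wrist_force: [0.0, 0.3, -0.6]
gripper_width: 0.987
```

>>> jog_arm([
  [-1, 0, 0, -0.005, 0, 0, 0],
  [-1, 0, 0, -0.02, 0, 0, 0],
  [-1, 0, 0, -0.04, 0, 0, 0],
  [-1, 0, 0, -0.06, 0, 0, 0],
  [-1, 0, 0, -0.08, 0, 0, 0],
  [-1, 0, 0, -0.1, 0, 0, 0],
  [-1, 0, 0, -0.11, 0, 0, 0],
  [-1, 0, 0, -0.12, 0, 0, 0],
  [-1, 0, 0, -0.12, 0, 0, 0],
  [-1, 0, 0, -0.12, 0, 0, 0],
])

```text
time_s: 16.83
tcp_pos: [0.6221, 0.1305, 0.1513]
ee_rot: [[-0.994, 0.113, -0.0], [0.113, 0.994, 0.0], [0.0, 0.0, -1.0]]
wrist_force: [-0.2, -0.0, -0.6]
gripper_width: 1.004
```

```bash
python3 m.py .513 -.251 .150 102; python3 v.py v7
```

```text
shift [ 0.0652 -0.3914  0.0012] rotvec [ 3.000e-04 -3.000e-04 -3.229e-01]
t 16.83 pos [0.6221 0.1305 0.1513] yawY 83.5 tilt z [-3.e-04  3.e-04 -1.e+00] w 1.004 F [-0.2 -0.  -0.6] j [  26.4   26.2   -3.6   -0.   -60.2 -122.9]
```

View pics/v7.png

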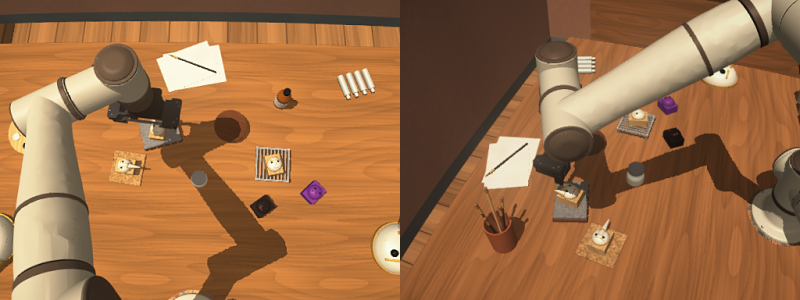

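>>> jog_arm([
  [-1, 0.002, -0.01, 0, 0, 0, -0.01],
  [-1, 0.005, -0.03, 0, 0, 0, -0.03],
  [-1, 0.01, -0.06, 0, 0, 0, -0.06],
  [-1, 0.015, -0.09, 0, 0, 0, -0.09],
  [-1, 0.02, -0.12, 0, 0, 0, -0.12],
  [-1, 0.025, -0.15, 0, 0, 0, -0.15],
  [-1, 0.03, -0.18, 0, 0, 0, -0.18],
  [-1, 0.035, -0.21, 0, 0, 0, -0.2],
  [-1, 0.04, -0.24, 0, 0, 0, -0.22],
  [-1, 0.045, -0.27, 0, 0, 0, -0.24],
])

```text
time_s: 17.77
tcp_pos: [0.5456, -0.1345, 0.1507]
ee_rot: [[-0.992, -0.128, -0.002], [-0.128, 0.992, -0.0], [0.002, 0.0, -1.0]]
wrist_force: [0.0, 0.1, -0.6]
gripper_width: 0.999
```

```bash
python3 m.py .513 -.251 .150 102; python3 v.py v8
```

```text
shift [ 0.0472 -0.1114  0.0008] rotvec [ 0.0003 -0.0019 -0.0813]
t 17.77 pos [ 0.5456 -0.1345  0.1507] yawY 97.34 tilt z [-0.0019 -0.     -1.    ] w 0.999 F [ 0.   0.1 -0.6] j [  2.7  19.6 -14.4  -0.  -56.2 -85.3]
```

View pics/v8.png

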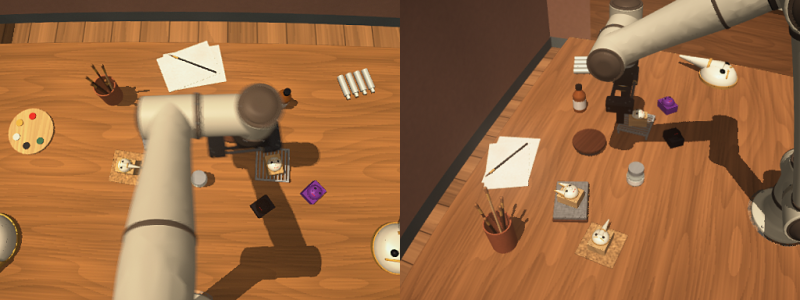

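>>> jog_arm([
  [-1, 0.008, -0.02, 0, 0, 0, -0.02],
  [-1, 0.017, -0.04, 0, 0, 0, -0.03],
  [-1, 0.025, -0.06, 0, 0, 0, -0.05],
  [-1, 0.034, -0.08, 0, 0, 0, -0.065],
  [-1, 0.042, -0.098, 0, 0, 0, -0.08],
  [-1, 0.046, -0.109, 0, 0, 0, -0.081],
  [-1, 0.0465, -0.111, 0, 0, 0, -0.081],
  [-1, 0.0465, -0.111, 0, 0, 0, -0.081],
  [-1, 0.0465, -0.111, 0, 0, 0, -0.081],
  [-1, 0.0465, -0.111, 0, 0, 0, -0.081],
])

```text
time_s: 18.7
tcp_pos: [0.5154, -0.2478, 0.1514]
ee_rot: [[-0.978, -0.207, -0.0], [-0.207, 0.978, 0.0], [0.0, 0.0, -1.0]]
wrist_force: [-1.3, -1.2, -0.6]
gripper_width: 0.996
```

```bash
python3 m.py .513 -.251 .030 102
```

```text
shift [ 0.003  -0.0027  0.1214] rotvec [ 0.0002 -0.0001 -0.0006]
t 18.7 pos [ 0.5154 -0.2478  0.1514] yawY 101.97 tilt z [-1.e-04  2.e-04 -1.e+00] w 0.996 F [-1.3 -1.2 -0.6] j [ -9.5  20.4 -13.   -0.  -56.6 -68.6]
```

>>> jog_arm([
  [-1, 0.001, -0.001, 0.015, 0, 0, 0],
  [-1, 0.002, -0.002, 0.035, 0, 0, 0],
  [-1, 0.003, -0.003, 0.055, 0, 0, 0],
  [-1, 0.003, -0.003, 0.075, 0, 0, 0],
  [-1, 0.003, -0.003, 0.09, 0, 0, 0],
  [-1, 0.003, -0.003, 0.103, 0, 0, 0],
  [-1, 0.003, -0.003, 0.113, 0, 0, 0],
  [-1, 0.003, -0.003, 0.119, 0, 0, 0],
  [-1, 0.003, -0.003, 0.121, 0, 0, 0],
  [-1, 0.003, -0.003, 0.121, 0, 0, 0],
])

```text
time_s: 19.53
tcp_pos: [0.5129, -0.252, 0.0304]
ee_rot: [[-0.978, -0.207, -0.0], [-0.207, 0.978, -0.0], [0.0, 0.0, -1.0]]
wrist_force: [-0.1, 0.1, -0.4]
gripper_width: 0.996
```

>>> jog_arm([
  [1, 0, 0, 0, 0, 0, 0],
  [1, 0, 0, 0, 0, 0, 0],
  [1, 0, 0, 0, 0, 0, 0],
  [1, 0, 0, 0, 0, 0, 0],
  [1, 0, 0, 0, 0, 0, 0],
  [1, 0, 0, 0, 0, 0, 0],
  [1, 0, 0, 0, 0, 0, 0],
  [1, 0, 0, 0, 0, 0, 0],
  [1, 0, 0, 0, 0, 0, 0],
  [1, 0, 0, 0, 0, 0, 0],
])

```text
time_s: 20.37
tcp_pos: [0.5127, -0.2522, 0.0307]
ee_rot: [[-0.978, -0.206, -0.0], [-0.206, 0.978, 0.0], [0.0, 0.0, -1.0]]
wrist_force: [-0.7, 1.3, 2.3]
gripper_width: 0.569
```

>>> jog_arm([
  [1, 0, 0, -0.003, 0, 0, 0],
  [1, 0, 0, -0.01, 0, 0, 0],
  [1, 0, 0, -0.02, 0, 0, 0],
  [1, 0, 0, -0.035, 0, 0, 0],
  [1, 0, 0, -0.05, 0, 0, 0],
  [1, 0, 0, -0.065, 0, 0, 0],
  [1, 0, 0, -0.08, 0, 0, 0],
  [1, 0, 0, -0.087, 0, 0, 0],
  [1, 0, 0, -0.09, 0, 0, 0],
  [1, 0, 0, -0.09, 0, 0, 0],
])

```text
time_s: 21.2
tcp_pos: [0.513, -0.2523, 0.1214]
ee_rot: [[-0.979, -0.206, 0.002], [-0.206, 0.979, -0.0], [-0.002, -0.001, -1.0]]
wrist_force: [0.2, -0.0, -1.5]
gripper_width: 0.577
```

```bash
python3 m.py .6445 -.109 .12 90; python3 v.py v9
```

```text
shift [-0.1582  0.1131  0.0016] rotvec [-0.0004  0.0017  0.2077]
t 21.2 pos [ 0.513  -0.2523  0.1214] yawY 101.9 tilt z [ 1.7e-03 -2.0e-04 -1.0e+00] w 0.577 F [ 0.2 -0.  -1.5] j [-10.   22.2 -15.2  -0.  -52.6 -68.1]
```

View pics/v9.png

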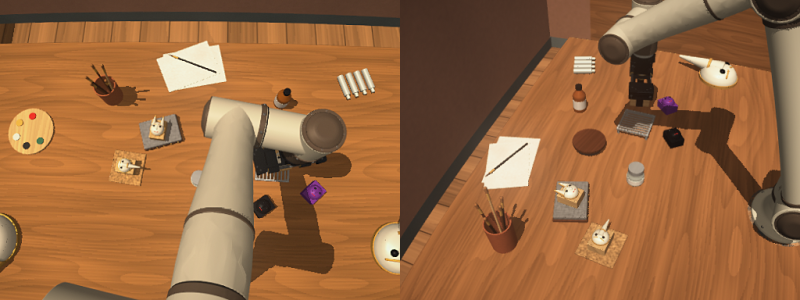

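```bash
python3 - <<'E'
from station import *
import cv2
from h import *
a=capture("side");crop(a["frame"][:,:,::-1],210,150,62,62,9,"s9");b=capture("top");crop(b["frame"][:,:,::-1],150,135,100,80,7,"t9")
c=cam(a,"side");o=cv2.imread("pics/s9.png")
t=np.linspace(0,6.28,80)
for (x,y),col in(((.6454,-.1116),(0,255,0)),((.6422,-.1057),(255,255,0))):
    P=np.c_[x+.056*np.cos(t),y+.056*np.sin(t),0*t+.03]; cv2.polylines(o,[np.int32((proj(P,c)+.5-[210,150])*9)],True,col,1)
cv2.imwrite("pics/s9.png",o)
o=cv2.imread("pics/t9.png");c=cam(b,"top")
for (x,y,th,z,a_,b_) in((.622,.1305,15.8,.025,.1,.135),(.6225,.1305,-6.5,.055,.064,.05)):
    t=np.radians(th);M=np.array([[np.cos(t),-np.sin(t)],[np.sin(t),np.cos(t)]])
    P=np.c_[rect(a_,b_)@M.T+[x,y],np.full(4,z)]; cv2.polylines(o,[np.int32((proj(P,c)+.5-[150,135])*7)],True,(0,255,0),1)
cv2.imwrite("pics/t9.png",o)
E
```

```text
(no output)
```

View pics/s9.png

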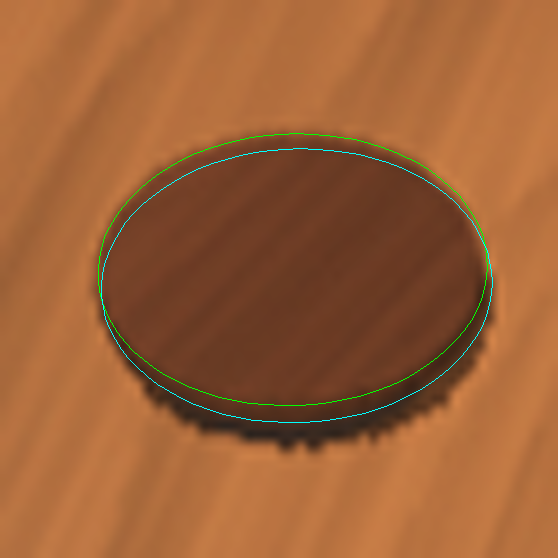

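View pics/t9.png

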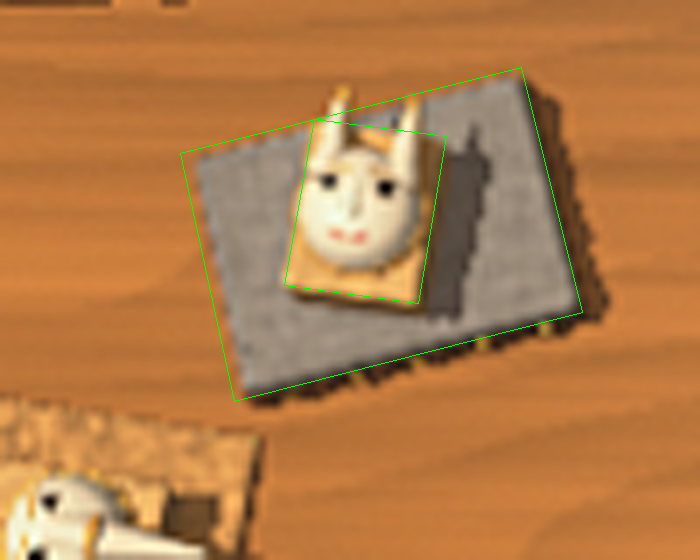

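>>> jog_arm([
  [1, -0.008, 0.006, 0, 0, 0, 0.01],
  [1, -0.025, 0.018, 0, 0, 0, 0.03],
  [1, -0.048, 0.034, 0, 0, 0, 0.06],
  [1, -0.072, 0.05, 0, 0, 0, 0.1],
  [1, -0.096, 0.067, 0, 0, 0, 0.14],
  [1, -0.12, 0.084, 0, 0, 0, 0.17],
  [1, -0.14, 0.098, 0, 0, 0, 0.19],
  [1, -0.153, 0.107, 0, 0, 0, 0.2],
  [1, -0.1585, 0.111, 0, 0, 0, 0.208],
  [1, -0.1585, 0.111, 0, 0, 0, 0.208],
])

```text
time_s: 22.23
tcp_pos: [0.6453, -0.1098, 0.1193]
ee_rot: [[-1.0, -0.001, -0.002], [-0.001, 1.0, 0.0], [0.002, 0.0, -1.0]]
wrist_force: [-0.2, -1.2, -0.9]
gripper_width: 0.568
```

```bash
python3 m.py .6452 -.111 .0365 90
```

```text
shift [-0.     -0.0012  0.0828] rotvec [ 0.     -0.0016  0.0013]
t 22.23 pos [ 0.6453 -0.1098  0.1193] yawY 90.07 tilt z [-0.0016  0.     -1.    ] w 0.568 F [-0.2 -1.2 -0.9] j [  4.5  29.6  -2.8  -0.  -57.7 -94.4]
```

>>> jog_arm([
  [1, 0, 0, 0.01, 0, 0, 0],
  [1, 0, 0, 0.022, 0, 0, 0],
  [1, 0, 0, 0.035, 0, 0, 0],
  [1, 0, 0, 0.048, 0, 0, 0],
  [1, 0, 0, 0.06, 0, 0, 0],
  [1, 0, 0, 0.071, 0, 0, 0],
  [1, 0, 0, 0.078, 0, 0, 0],
  [1, 0, 0, 0.082, 0, 0, 0],
  [1, 0, 0, 0.084, 0, 0, 0],
  [1, 0, 0, 0.084, 0, 0, 0],
])

```text
time_s: 23.07
tcp_pos: [0.645, -0.111, 0.0365]
ee_rot: [[-1.0, 0.0, -0.0], [0.0, 1.0, -0.0], [0.0, -0.0, -1.0]]
wrist_force: [0.3, -0.1, -1.9]
gripper_width: 0.579
```

```bash
python3 m.py .6452 -.111 .0360 90
```

```text
shift [-0.0002  0.      0.0005] rotvec [-0.0001 -0.     -0.0002]
t 23.07 pos [ 0.645  -0.111   0.0365] yawY 89.99 tilt z [-0.e+00 -1.e-04 -1.e+00] w 0.579 F [ 0.3 -0.1 -1.9] j [  4.4  34.7  -7.4   0.  -48.  -94.4]
```

>>> jog_arm([
  [1, 0, 0, 0.0005, 0, 0, 0],
  [1, 0, 0, 0.0005, 0, 0, 0],
  [-1, 0, 0, 0.0005, 0, 0, 0],
  [-1, 0, 0, 0.0005, 0, 0, 0],
  [-1, 0, 0, 0.0005, 0, 0, 0],
  [-1, 0, 0, 0.0005, 0, 0, 0],
  [-1, 0, 0, 0.0005, 0, 0, 0],
  [-1, 0, 0, 0.0005, 0, 0, 0],
  [-1, 0, 0, 0.0005, 0, 0, 0],
  [-1, 0, 0, 0.0005, 0, 0, 0],
])

```text
time_s: 23.9
tcp_pos: [0.6449, -0.111, 0.0361]
ee_rot: [[-1.0, 0.0, -0.0], [0.0, 1.0, -0.0], [0.0, -0.0, -1.0]]
wrist_force: [0.5, -0.2, 0.1]
gripper_width: 0.993
```

>>> jog_arm([
  [-1, 0, 0, -0.005, 0, 0, 0],
  [-1, 0, 0, -0.02, 0, 0, 0],
  [-1, 0, 0, -0.04, 0, 0, 0],
  [-1, 0, 0, -0.06, 0, 0, 0],
  [-1, 0, 0, -0.08, 0, 0, 0],
  [-1, 0, 0, -0.1, 0, 0, 0],
  [-1, 0, 0, -0.11, 0, 0, 0],
  [-1, 0, 0, -0.115, 0, 0, 0],
  [-1, 0, 0, -0.115, 0, 0, 0],
  [-1, 0, 0, -0.115, 0, 0, 0],
])

```text
time_s: 24.73
tcp_pos: [0.6443, -0.1108, 0.1501]
ee_rot: [[-1.0, 0.001, -0.001], [0.001, 1.0, 0.0], [0.001, 0.0, -1.0]]
wrist_force: [-0.1, -0.5, -0.6]
gripper_width: 0.995
```

```bash
python3 m.py .4997 .2366 .150 173; python3 v.py v10
```

```text
shift [0.1448 0.3474 0.0005] rotvec [ 1.4000e-03 -9.0000e-04 -1.4492e+00]
t 24.73 pos [ 0.6443 -0.1108  0.1501] yawY 89.97 tilt z [-1.5e-03  4.0e-04 -1.0e+00] w 0.995 F [-0.1 -0.5 -0.6] j [  4.4  27.9  -0.8  -0.  -61.3 -94.4]
```

View pics/v10.png

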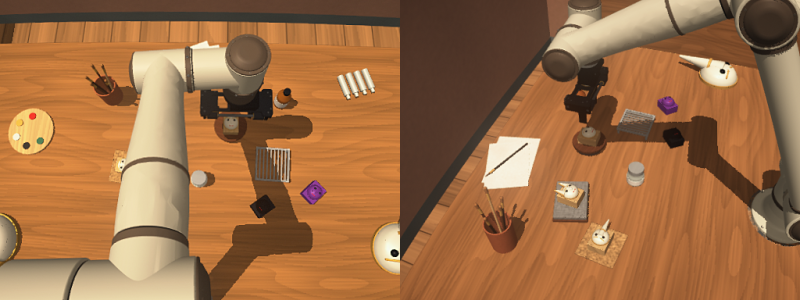

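>>> jog_arm([
  [-1, 0.004, 0.01, 0, 0, 0, -0.05],
  [-1, 0.012, 0.03, 0, 0, 0, -0.15],
  [-1, 0.022, 0.053, 0, 0, 0, -0.26],
  [-1, 0.033, 0.08, 0, 0, 0, -0.37],
  [-1, 0.045, 0.107, 0, 0, 0, -0.48],
  [-1, 0.056, 0.134, 0, 0, 0, -0.59],
  [-1, 0.067, 0.16, 0, 0, 0, -0.7],
  [-1, 0.078, 0.187, 0, 0, 0, -0.81],
  [-1, 0.09, 0.214, 0, 0, 0, -0.91],
  [-1, 0.1, 0.24, 0, 0, 0, -1.01],
])

```text
time_s: 25.67
tcp_pos: [0.5435, 0.1301, 0.1499]
ee_rot: [[-0.528, -0.849, -0.002], [-0.849, 0.528, -0.001], [0.002, 0.001, -1.0]]
wrist_force: [1.2, 1.3, 0.7]
gripper_width: 1.002
```

```bash
python3 m.py .4997 .2366 .150 173
```

```text
shift [-0.0674  0.0934 -0.0001] rotvec [ 0.0018 -0.0017 -0.4339]
t 25.67 pos [0.5435 0.1301 0.1499] yawY 148.14 tilt z [-0.0023 -0.001  -1.    ] w 1.002 F [1.2 1.3 0.7] j [ 30.1  19.4 -14.8  -0.  -55.9 -61.9]
```

>>> jog_arm([
  [-1, -0.012, 0.017, 0, 0, 0, -0.08],
  [-1, -0.024, 0.034, 0, 0, 0, -0.16],
  [-1, -0.036, 0.051, 0, 0, 0, -0.24],
  [-1, -0.048, 0.067, 0, 0, 0, -0.32],
  [-1, -0.059, 0.082, 0, 0, 0, -0.38],
  [-1, -0.065, 0.09, 0, 0, 0, -0.42],
  [-1, -0.067, 0.0925, 0, 0, 0, -0.433],
  [-1, -0.067, 0.0925, 0, 0, 0, -0.433],
  [-1, -0.067, 0.0925, 0, 0, 0, -0.433],
  [-1, -0.067, 0.0925, 0, 0, 0, -0.433],
])

```text
time_s: 26.5
tcp_pos: [0.5025, 0.2342, 0.1508]
ee_rot: [[-0.129, -0.992, -0.0], [-0.992, 0.129, -0.0], [0.0, 0.0, -1.0]]
wrist_force: [0.7, -0.6, 1.0]
gripper_width: 1.002
```

```bash
python3 m.py .4997 .2366 .0115 173; python3 v.py v11
```

```text
shift [-0.0021  0.003   0.1393] rotvec [ 0.0004 -0.0005 -0.0075]
t 26.5 pos [0.5025 0.2342 0.1508] yawY 172.57 tilt z [-5.e-04 -4.e-04 -1.e+00] w 1.002 F [ 0.7 -0.6  1. ] j [ 41.7  18.9 -15.5   0.  -55.7 -49.2]
```

View pics/v11.png

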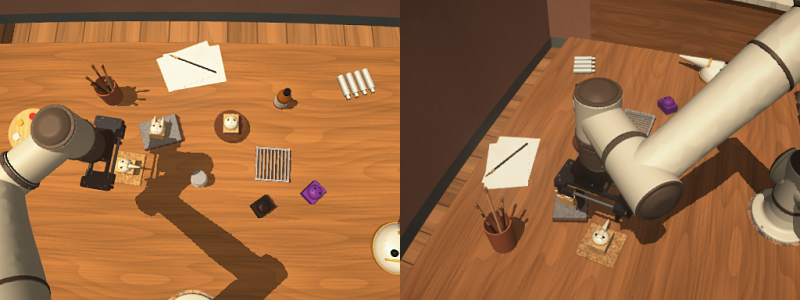

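>>> jog_arm([
  [-1, -0.001, 0.001, 0.015, 0, 0, -0.003],
  [-1, -0.002, 0.002, 0.035, 0, 0, -0.005],
  [-1, -0.002, 0.002, 0.06, 0, 0, -0.005],
  [-1, -0.002, 0.002, 0.082, 0, 0, -0.005],
  [-1, -0.002, 0.002, 0.102, 0, 0, -0.005],
  [-1, -0.002, 0.002, 0.118, 0, 0, -0.005],
  [-1, -0.002, 0.002, 0.13, 0, 0, -0.005],
  [-1, -0.002, 0.002, 0.137, 0, 0, -0.005],
  [-1, -0.002, 0.002, 0.139, 0, 0, -0.005],
  [-1, -0.002, 0.002, 0.139, 0, 0, -0.005],
])

```text
time_s: 27.43
tcp_pos: [0.5008, 0.237, 0.0119]
ee_rot: [[-0.123, -0.992, -0.0], [-0.992, 0.123, -0.0], [0.0, 0.0, -1.0]]
wrist_force: [-0.6, -0.0, -0.5]
gripper_width: 1.002
```

>>> jog_arm([
  [1, 0, 0, 0, 0, 0, 0],
  [1, 0, 0, 0, 0, 0, 0],
  [1, 0, 0, 0, 0, 0, 0],
  [1, 0, 0, 0, 0, 0, 0],
  [1, 0, 0, 0, 0, 0, 0],
  [1, 0, 0, 0, 0, 0, 0],
  [1, 0, 0, 0, 0, 0, 0],
  [1, 0, 0, 0, 0, 0, 0],
  [1, 0, 0, 0, 0, 0, 0],
  [1, 0, 0, 0, 0, 0, 0],
])

```text
time_s: 28.27
tcp_pos: [0.5005, 0.2373, 0.0122]
ee_rot: [[-0.123, -0.992, -0.0], [-0.992, 0.123, -0.0], [0.0, 0.0, -1.0]]
wrist_force: [-0.9, 0.1, 1.4]
gripper_width: 0.576
```

>>> jog_arm([
  [1, 0, 0, -0.003, 0, 0, 0],
  [1, 0, 0, -0.01, 0, 0, 0],
  [1, 0, 0, -0.025, 0, 0, 0],
  [1, 0, 0, -0.045, 0, 0, 0],
  [1, 0, 0, -0.065, 0, 0, 0],
  [1, 0, 0, -0.085, 0, 0, 0],
  [1, 0, 0, -0.105, 0, 0, 0],
  [1, 0, 0, -0.12, 0, 0, 0],
  [1, 0, 0, -0.13, 0, 0, 0],
  [1, 0, 0, -0.13, 0, 0, 0],
])

```text
time_s: 29.1
tcp_pos: [0.5017, 0.238, 0.1446]
ee_rot: [[-0.122, -0.992, 0.004], [-0.992, 0.122, 0.003], [-0.003, -0.004, -1.0]]
wrist_force: [0.1, 0.1, -1.2]
gripper_width: 0.573
```

```bash
python3 m.py .5178 -.251 .14 173; python3 v.py v12
```

```text
shift [ 0.4834 -0.0758  0.0032] rotvec [-0.0036  0.0035 -0.0005]
t 29.1 pos [0.5017 0.238  0.1446] yawY 172.97 tilt z [ 0.004  0.003 -1.   ] w 0.573 F [ 0.1  0.1 -1.2] j [ 42.1  19.2 -16.    0.  -54.5 -49.2]
```

View pics/v12.png

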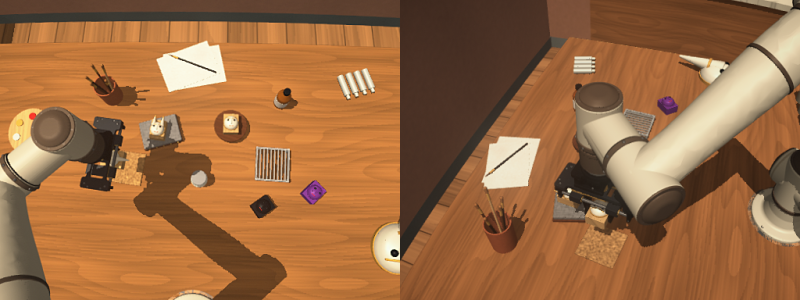

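>>> jog_arm([
  [1, 0.008, -0.001, 0, 0, 0, 0],
  [1, 0.025, -0.004, 0, 0, 0, 0],
  [1, 0.05, -0.008, 0, 0, 0, 0],
  [1, 0.08, -0.013, 0, 0, 0, 0],
  [1, 0.11, -0.018, 0, 0, 0, 0],
  [1, 0.14, -0.022, 0, 0, 0, 0],
  [1, 0.17, -0.027, 0, 0, 0, 0],
  [1, 0.2, -0.032, 0, 0, 0, 0],
  [1, 0.23, -0.036, 0, 0, 0, 0],
  [1, 0.26, -0.041, 0, 0, 0, 0],
])

```text
time_s: 30.03
tcp_pos: [0.5079, -0.0278, 0.1407]
ee_rot: [[-0.123, -0.992, -0.003], [-0.992, 0.123, -0.001], [0.001, 0.003, -1.0]]
wrist_force: [0.6, -0.2, -1.4]
gripper_width: 0.575
```

```bash
python3 m.py .5178 -.251 .14 173
```

```text
shift [ 0.2202 -0.0372  0.0008] rotvec [ 0.0031 -0.001  -0.001 ]
t 30.03 pos [ 0.5079 -0.0278  0.1407] yawY 172.94 tilt z [-3.2e-03 -6.0e-04 -1.0e+00] w 0.575 F [ 0.6 -0.2 -1.4] j [ 15.2  15.4 -22.3  -0.  -52.5 -22.2]
```

>>> jog_arm([
  [1, 0.03, -0.005, 0, 0, 0, 0],
  [1, 0.06, -0.01, 0, 0, 0, 0],
  [1, 0.09, -0.015, 0, 0, 0, 0],
  [1, 0.12, -0.02, 0, 0, 0, 0],
  [1, 0.15, -0.025, 0, 0, 0, 0],
  [1, 0.18, -0.03, 0, 0, 0, 0],
  [1, 0.2, -0.033, 0, 0, 0, 0],
  [1, 0.214, -0.035, 0, 0, 0, 0],
  [1, 0.222, -0.036, 0, 0, 0, 0],
  [1, 0.222, -0.036, 0, 0, 0, 0],
])

```text
time_s: 30.87
tcp_pos: [0.5167, -0.2519, 0.1406]
ee_rot: [[-0.125, -0.992, -0.003], [-0.992, 0.125, 0.001], [-0.0, 0.003, -1.0]]
wrist_force: [0.3, 0.6, -1.6]
gripper_width: 0.575
```

```bash
python3 m.py .5178 -.251 .04 173; python3 v.py v13
```

```text
shift [-0.001  -0.0012  0.1006] rotvec [ 0.0028  0.0002 -0.0033]
t 30.87 pos [ 0.5167 -0.2519  0.1406] yawY 172.81 tilt z [-2.7e-03  5.0e-04 -1.0e+00] w 0.575 F [ 0.3  0.6 -1.6] j [ -9.8  21.4 -13.2  -0.  -55.5   2.7]
```

View pics/v13.png

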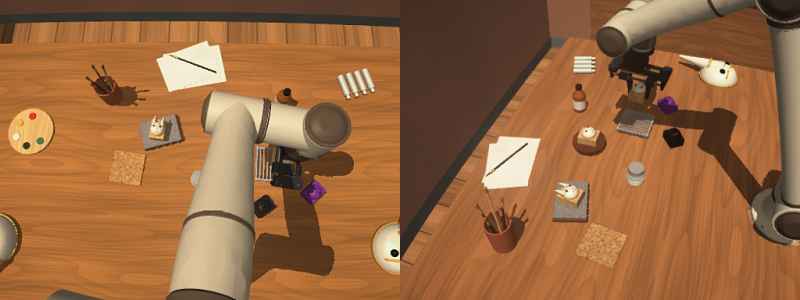

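>>> jog_arm([
  [1, 0, 0, 0.01, 0, 0, 0],
  [1, 0, 0, 0.025, 0, 0, 0],
  [1, 0, 0, 0.04, 0, 0, 0],
  [1, 0, 0, 0.058, 0, 0, 0],
  [1, 0, 0, 0.075, 0, 0, 0],
  [1, 0, 0, 0.09, 0, 0, 0],
  [1, 0, 0, 0.1, 0, 0, 0],
  [1, 0, 0, 0.106, 0, 0, 0],
  [1, 0, 0, 0.109, 0, 0, 0],
  [1, 0, 0, 0.109, 0, 0, 0],
])

```text
time_s: 31.8
tcp_pos: [0.5178, -0.2502, 0.0327]
ee_rot: [[-0.122, -0.993, -0.001], [-0.993, 0.122, 0.0], [-0.0, 0.001, -1.0]]
wrist_force: [0.5, 0.6, -2.0]
gripper_width: 0.573
```

```bash
python3 m.py .5178 -.251 .0315 173
```

```text
shift [ 0.0008 -0.0001  0.0012] rotvec [ 0.0007  0.     -0.0002]
t 31.8 pos [ 0.5178 -0.2502  0.0327] yawY 172.99 tilt z [-6.e-04  1.e-04 -1.e+00] w 0.573 F [ 0.5  0.6 -2. ] j [ -9.7  28.9 -19.6   0.  -41.5   2.6]
```

>>> jog_arm([
  [1, 0, 0, 0.001, 0, 0, 0],
  [1, 0, 0, 0.001, 0, 0, 0],
  [-1, 0, 0, 0.001, 0, 0, 0],
  [-1, 0, 0, 0.001, 0, 0, 0],
  [-1, 0, 0, 0.001, 0, 0, 0],
  [-1, 0, 0, 0.001, 0, 0, 0],
  [-1, 0, 0, 0.001, 0, 0, 0],
  [-1, 0, 0, 0.001, 0, 0, 0],
  [-1, 0, 0, 0.001, 0, 0, 0],
  [-1, 0, 0, 0.001, 0, 0, 0],
])

```text
time_s: 32.63
tcp_pos: [0.5179, -0.2506, 0.0321]
ee_rot: [[-0.123, -0.992, 0.0], [-0.992, 0.123, -0.0], [0.0, -0.0, -1.0]]
wrist_force: [0.1, -0.0, 0.1]
gripper_width: 0.988
```

>>> jog_arm([
  [-1, 0, 0, -0.005, 0, 0, 0],
  [-1, 0, 0, -0.02, 0, 0, 0],
  [-1, 0, 0, -0.04, 0, 0, 0],
  [-1, 0, 0, -0.065, 0, 0, 0],
  [-1, 0, 0, -0.09, 0, 0, 0],
  [-1, 0, 0, -0.115, 0, 0, 0],
  [-1, 0, 0, -0.14, 0, 0, 0],
  [-1, 0, 0, -0.165, 0, 0, 0],
  [-1, 0, 0, -0.18, 0, 0, 0],
  [-1, 0, 0, -0.18, 0, 0, 0],
])

```text
time_s: 33.47
tcp_pos: [0.5199, -0.2513, 0.2169]
ee_rot: [[-0.122, -0.992, 0.008], [-0.993, 0.122, -0.003], [0.002, -0.009, -1.0]]
wrist_force: [-0.2, 0.0, 1.1]
gripper_width: 0.999
```

```bash
python3 m.py .30 -.52 .21 173
```

```text
shift [0.2935 0.1855 0.0058] rotvec [-0.0088 -0.0018 -0.0001]
t 33.47 pos [ 0.5199 -0.2513  0.2169] yawY 172.99 tilt z [ 0.0085 -0.0029 -1.    ] w 0.999 F [-0.2  0.   1.1] j [ -9.7  17.4  -7.3   0.1 -64.8   2.6]
```

Move clear of the view for a last check.

>>> jog_arm([
  [-1, 0.01, 0.006, 0, 0, 0, 0],
  [-1, 0.035, 0.022, 0, 0, 0, 0],
  [-1, 0.065, 0.041, 0, 0, 0, 0],
  [-1, 0.095, 0.06, 0, 0, 0, 0],
  [-1, 0.125, 0.079, 0, 0, 0, 0],
  [-1, 0.155, 0.098, 0, 0, 0, 0],
  [-1, 0.185, 0.117, 0, 0, 0, 0],
  [-1, 0.215, 0.136, 0, 0, 0, 0],
  [-1, 0.245, 0.155, 0, 0, 0, 0],
  [-1, 0.275, 0.174, 0, 0, 0, 0],
])

```text
time_s: 34.3
tcp_pos: [0.3088, -0.5027, 0.2104]
ee_rot: [[-0.123, -0.992, -0.002], [-0.992, 0.123, 0.003], [-0.002, 0.002, -1.0]]
wrist_force: [0.7, 0.4, -0.5]
gripper_width: 1.005
```

>>> jog_arm([
  [-1, 0, 0, 0, 0, 0, 0],
  [-1, 0, 0, 0, 0, 0, 0],
  [-1, 0, 0, 0, 0, 0, 0],
  [-1, 0, 0, 0, 0, 0, 0],
  [-1, 0, 0, 0, 0, 0, 0],
  [-1, 0, 0, 0, 0, 0, 0],
  [-1, 0, 0, 0, 0, 0, 0],
  [-1, 0, 0, 0, 0, 0, 0],
  [-1, 0, 0, 0, 0, 0, 0],
  [-1, 0, 0, 0, 0, 0, 0],
])

```text
time_s: 35.13
tcp_pos: [0.3116, -0.502, 0.2121]
ee_rot: [[-0.122, -0.992, 0.0], [-0.992, 0.122, -0.0], [0.0, -0.0, -1.0]]
wrist_force: [-0.5, 0.1, -0.2]
gripper_width: 1.005
```

```bash
python3 - <<'E'
from station import *
from h import *
for n in("top","side"):
    a=capture(n);c=cam(a,n);f=a["frame"][:,:,::-1];k=4
    o=cv2.resize(f,None,fx=k,fy=k,interpolation=cv2.INTER_CUBIC)
    for (x,y,th,z,a_,b_,col) in((.6215,.130,15.8,.025,.094,.129,(0,255,0)),(.6225,.1305,-6.5,.055,.064,.05,(255,255,0)),(.645,-.111,0,.06,.064,.05,(255,255,0)),(.5178,-.251,-2.8,.025,.112,.112,(0,255,0)),(.5178,-.2506,83,.055,.064,.05,(255,255,0))):
        t=np.radians(th);M=np.array([[np.cos(t),-np.sin(t)],[np.sin(t),np.cos(t)]])
        P=np.c_[rect(a_,b_)@M.T+[x,y],np.full(4,z)]; cv2.polylines(o,[np.int32((proj(P,c)+.5)*k)],True,col,1)
    t=np.linspace(0,6.28,80);P=np.c_[.6452+.056*np.cos(t),-.111+.056*np.sin(t),0*t+.03];cv2.polylines(o,[np.int32((proj(P,c)+.5)*k)],True,(0,255,0),1)
    cv2.imwrite(f"pics/fin_{n}.png",o[540:960,700:1500] if n=="top" else o[520:1120,760:1340])
    cv2.imwrite(f"pics/full_{n}.png",f)
E
python3 m.py .3 -.52 .21 173
```

```text
shift [0.0192 0.0092 0.0021] rotvec [-0.0001 -0.     -0.0007]
t 35.23 pos [ 0.3115 -0.502   0.2121] yawY 172.96 tilt z [ 1.e-04 -0.e+00 -1.e+00] w 1.0 F [ 0.6 -0.8 -0.1] j [-42.5  19.2  -5.5  -0.  -65.4  35.5]
```

View pics/fin_top.png

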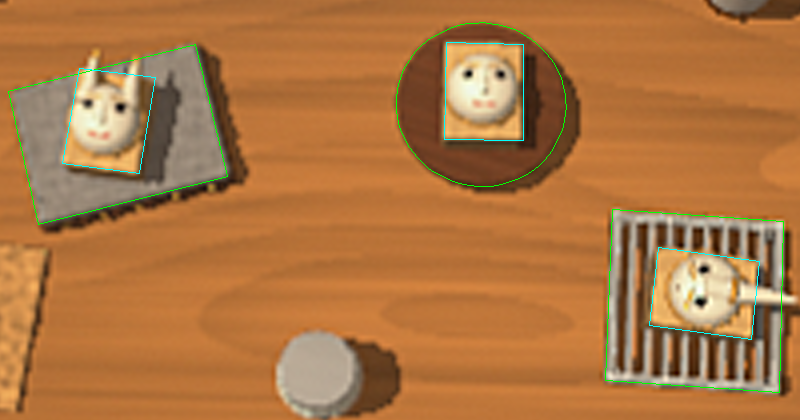

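View pics/fin_side.png

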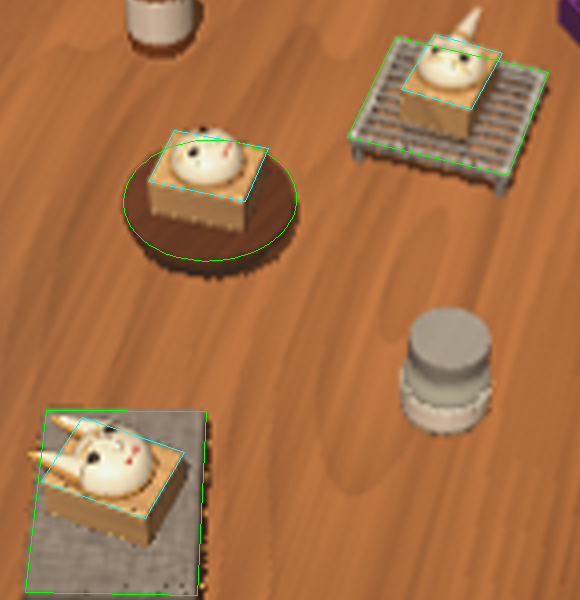

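View pics/full_side.png

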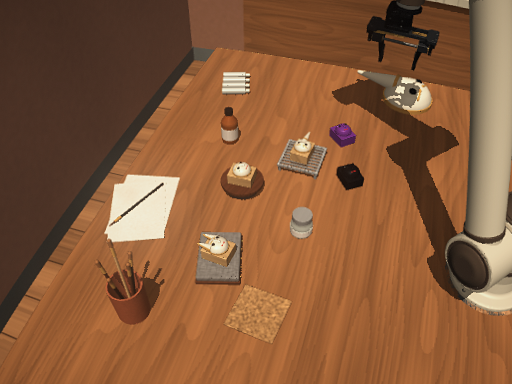

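```bash
python3 -c "
from station import *
print(finish_job())"
```

```text
the job is handed in; nothing more can be done
None
```

The job is handed in at about 35 s. I moved the beaked mask to the cork mat, the cat to the cushion, the moon to the turntable, and then the beaked mask to the drying rack.

- **Masks:** In the last top and side pictures all three blocks stand upright on their stations, released, with the gripper clear of everything. By my measurements each is within about 4 mm of the middle of its station, against the 15 mm limit.
- **Bystanders:** The brush pot, jar, bottle and both look-alikes are at the same places in the side picture as at the start.
- **Disagreements:** The two cameras differed by about 4 mm in y on the cushion's middle, and by about 6 mm on the turntable's while the cat stood on it. With the turntable empty, the outline from the top camera fitted the side picture, so I used that. The grey pad also looks slightly smaller than the stated 100 by 135 mm. No check failed, but `finish_job()` gives no verdict, so these pictures are the only confirmation.

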